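# Load the scanner's daily check cradle

### The job

Get the scanner's daily check set ready: take the black dust lid off the white nest and put it flat in the grey tray, handle up, and seat the white reference disc fully home in the nest's round recess, knob up. Tip every sample tube standing on the rubber mat into the V-trough so that they all lie in one line along its fold, the lowest against the stop plate and each one touching the next, and lay the aluminium alignment bar flat on the bench, grip up, its long edge flush along the front of the cradle's foot, not sticking out past its ends. Do not disturb the mug, gel bottle, mouse or spectacles.

Things in the scene. Friction and masses are not known exactly. Their poses are not given: they have to be found in the camera images.
- cradle: white cradle fixed to the bench: foot 130 mm wide (x -80 to +50), 420 mm long (y -210 to +210), 30 mm high, carrying the V-trough. Origin on the bench under the fold, half-way along; z up. The foot's front is the upright face at x = -80 mm, looking to the robot; the foot top is bare for 50 mm behind it. The trough's low end and stop plate are at +y; the stop's face meets the fold at y = 190 mm, z = 45 mm.
- trough: slick aluminium V-trough on the cradle: two flanks at 90 degrees, 390 mm long, falling 18 degrees to a stop plate. Origin in the fold at the stop's face; y along the fold, downhill (trough: y = 0 to -390 mm); z square to it, up. Edges 28 mm above the fold and 28 mm either side (x). Tubes let go in it slide down by themselves. Home, a tube's axis is at z = 21 mm; centres at y = -40, -120, -200, -280 mm.
- nest: white plastic square plate 130 x 130 x 22 mm, screwed to the bench, with a round recess of diameter 94 mm, 10 mm deep, in its middle (recess floor 12 mm above the bench). Origin at the centre of its underside, z up. At the start the recess is covered by the lid.
- lid_mid (a point): black dust lid, on the nest at the start: plug of diameter 86 mm, 6 mm thick, under a flange of diameter 112 mm, 6 mm thick, with a bar handle on top, 44 mm (x) x 14 mm (y) x 30 mm high. 42 mm high in all; the point is half-way up on its axis, 21 mm above its underside and below the handle's top; z up. 100 g.
- tray: grey open tray 160 x 160 mm outside, 30 mm high, walls and floor 5 mm, fixed; origin at the centre of its underside, z up.
- disc_mid (a point): white reference disc, diameter 90 mm, 14 mm thick, with a round knob of diameter 26 mm, 30 mm high, in the middle of its top. 44 mm high in all; the point is half-way up on its axis, 22 mm above its underside; z up. About 180 g. Seated in the nest, its point is 34 mm above the nest's underside.
- bar_mid (a point): aluminium alignment bar (straightedge) 180 mm (x) x 30 mm (y) x 8 mm, flat on the bench, with a black grip block in the middle of its top, 44 mm (x) x 14 mm (y) x 30 mm high. 38 mm high in all; the point is half-way up in the middle, 19 mm above its underside; z up. About 200 g.
- mat: black rubber mat 160 x 150 x 4 mm, fixed, on which the tubes stand; origin at the centre of its underside.
- tube1_mid (a point): smooth sealed sample tube, white with a grey cap, diameter 30 mm, 80 mm long, 70 g; stands upright on the rubber mat at the start, about 55 mm or more from its neighbours. The point is its centre; z runs along the tube towards the cap. Either end may face down the trough. It may be absent.
- tube2_mid (a point): smooth sealed sample tube, white with a grey cap, diameter 30 mm, 80 mm long, 70 g; stands upright on the rubber mat at the start, about 55 mm or more from its neighbours. The point is its centre; z runs along the tube towards the cap. Either end may face down the trough. It may be absent.
- tube3_mid (a point): smooth sealed sample tube, white with a grey cap, diameter 30 mm, 80 mm long, 70 g; stands upright on the rubber mat at the start, about 55 mm or more from its neighbours. The point is its centre; z runs along the tube towards the cap. Either end may face down the trough. It may be absent.
- tube4_mid (a point): smooth sealed sample tube, white with a grey cap, diameter 30 mm, 80 mm long, 70 g; stands upright on the rubber mat at the start, about 55 mm or more from its neighbours. The point is its centre; z runs along the tube towards the cap. Either end may face down the trough. It may be absent.
- mug: white china mug, 90 mm high; bystander, not part of the job, origin at its underside.
- gel: clear bottle, 150 mm high, 60 mm across; bystander, not part of the job, origin at its underside.
- mouse: round black computer mouse, 60 mm across, 34 mm high; bystander, not part of the job, origin at its underside.
- glasses: folded-out black-framed spectacles, 120 mm wide, 140 mm deep, 42 mm high (origin under the lenses, arms along x); bystander, not part of the job, origin at its underside.
Not all that is in view belongs to the job. Of the things like the part that bears bar_mid, leave any that is purple; of the rest the larger one is meant.

How it is judged:
By the outcome, as a careful person would: the job done as asked, in the order asked, and still so for the second after the job is handed in, with the robot touching nothing.
Of tube1, tube2, tube3, tube4 only 3 to 4 are there at a start; the rules pass over those that are not, and their reading is None.
At some moment in a run one of disc, bar may be knocked a few centimetres aside while the robot is not near it.
It also fails if it takes over 210 s, if anything falls off the work surface, if the arm or the gripper's body presses on something with over 40 N, if the wrist force passes 120 N, or if a joint passes its speed limit or range.

### The arm

A 6-joint arm with a two-finger parallel gripper is mounted at the origin on the work surface. World frame = base frame: x ahead of the robot, y to its left, z up, the work surface at z = 0. Lengths are in m, angles in rad, forces in N, time in s.
With the tool pointing down it reaches from about 0.35 to 0.85 m from the base axis. Payload 8.1 kg.
Tool frame: the origin (TCP) lies at the very end of the fingers, on their centre line; the grasp point (between the pads) lies robot.grip_point_offset behind it (robot.grip_point_offset is the distance from the TCP to the grasp point, in m); z points along the fingers, y is the line along which they close (so a half turn about z gives the same grasp; the last joint's range is limited). The gripper opens to 93 mm and grips with 3 to 60 N. Pads are 15 mm wide; open, the fingers measure 128 mm over their backs; the gripper's body (75 mm by 188 mm) begins 65 mm behind the grasp point.
Start: joints at [-1.433, 0.13, 1.488, -0, 1.523, -0.085], TCP at [0.133, -0.585, 0.219] pointing down, gripper open.
Joint ranges: [-2.96, 2.96], [-0.89, 2.26], [0.02, 2.5], [-1.34, 4.48], [0, 2.73], [-2.66, 2.66]. Speed limits (rad/s): [2.39, 2.39, 2.79, 3.14, 3.14, 3.14].

### API

Orientations are given as a rotation vector (axis times angle).
In Python, from plant import robot, eyes gives the robot as it stands. The module is installed in compiled form; this text tells all that it offers.
- The arm moves only by the tool apply_moves, never from a script. Its argument "steps" is one flat list of numbers, 7 for each row, row after row: the shift along the tool's x, y, z in units of 30 mm (1.0 is 30 mm), then the turn, a rotation vector about the tool's x, y, z in units of 6 degrees (1.0 is 6 degrees), then the opening in per cent of the stroke, from 0 (shut) to 100 (fully open). In form: [dx, dy, dz, ax, ay, az, fingers, dx, dy, dz, ax, ay, az, fingers, ...]. A call has 1 to 12 rows; each row shifts and turns the commanded pose from where the row before left it, along the tool's axes as they then stand; what a row does not reach is not made up. A row lasts 1/12 s, in which the tool goes at most 41.7 mm and 7.16 degrees, less where a joint would pass 70% of its speed; a pose out of reach is approached as far as the arm can. A call is refused whole if a number of a shift passes 1 or a number of a turn 1, either way. A call with a gripper value outside its range is refused whole. The fingers move at their own pace and stop on an object; "grip_force" is the grip in N (left out, the last holds). Time passes only in rows, so rows that do not move let the fingers close. It gives the time, the measured TCP pose, the force, the opening and the grip force at its end, in the units of the state.
- robot.read_state(): the state, without advancing time (a new reading comes with each control period).
- eyes.read_camera(name): name is "scene" or "top" or "wrist"; returns the picture (420x560x3 uint8, red, green, blue); there is no depth.
- eyes.calibration(name): a dict with "K" (3x3 intrinsics, pixels), "R" (3x3) and "t" (3): a world point X has camera coordinates R X + t. Camera axes: x right, y down, z forward; pixel columns grow to the right and rows downward; lengths in m; the calibration is good to about 2 mm. A picture is of the moment at which its call begins: read the wrist's pose just before it. calibration takes no time and is no camera call; for the wrist camera it gives the pose at the moment of the call.
- robot.close_job(): hands the job in; it is judged then, once.
Trained networks look in the newest picture that a camera, given by its name, has taken for a name from the list of things; names that differ only in an ending like _2 or _b are one class to them, and where a whole thing is asked for, a point or a joint stands for the part that bears it (a point fixed in the world has none). Each returns a list of dicts, best first, with "conf" (0 to 1); they miss things now and then, are a little off and sometimes report something else, mostly with a low value. They report only what shows in the picture. A call takes as long as a camera call. They do not tell look-alikes from the thing itself.
- eyes.search_frame(camera, thing): "rect" ([left, top, width, height] in pixels, round what is visible of it).
- eyes.place_of(camera, thing): "xy" ([column, row] in pixels: a listed point, or the origin of a listed thing).
The state is a dict: "t": time; "q": joint angles; "dq": joint speeds; "joint_torque": joint torques, N m; "tool_pos": TCP position; "orientation": TCP orientation; "force": force on the tool from outside, world axes, zero at the start; "wrist_torque": the same for the moment, N m; "opening": finger opening in m; "gripper_force": force on a finger pad.
Only numpy, scipy, OpenCV 4.12 (cv2) and the standard library are available. Lean on these libraries where they do the work, as an engineer would, in place of code of your own. Each camera call takes 0.05 s, during which the arm holds its last target. There are 200 camera calls.

## Working session

There is one attempt and no reset: what is moved stays moved. The work goes in short steps, Python scripts to look and compute and a tool call to move; the robot and the scene stay as the last step left them, time stands still between calls to the robot, and variables do not carry over. Pictures are saved under pics/ and viewed, at most 14 in all, crops included, and the job is handed in when it is done.

Besides the shell and the picture viewer there is one more tool, called after "Emit:" as name(argument=value, ...) on one line, values as JSON. apply_moves: Moves the arm, as the interface text tells. Its arguments: {"type":"object","properties":{"steps":{"type":"array"},"grip_force":{"type":"number"}},"required":["steps"]}

```bash
mkdir -p pics; cat > h.py <<'E'
import numpy as np, cv2
from plant import robot, eyes
from scipy.spatial.transform import Rotation as Rn
def snap(c,f=None):
    im=eyes.read_camera(c)
    if f: cv2.imwrite('pics/'+f+'.png',im[:,:,::-1])
    return im
def ray(c,xy,z,cal=None):
    k=cal or eyes.calibration(c); K,R,t=[np.array(k[a],float) for a in('K','R','t')]
    C=-R.T@t; d=R.T@np.linalg.inv(K)@np.array([xy[0],xy[1],1.])
    return C+d*(z-C[2])/d[2]
def proj(c,X,cal=None):
    k=cal or eyes.calibration(c); K,R,t=[np.array(k[a],float) for a in('K','R','t')]
    p=K@(R@np.array(X,float)+t); return p[:2]/p[2]
def st():
    s=robot.read_state(); print('t',round(s['t'],2),'pos',np.round(s['tool_pos'],4),'op',round(s['opening'],4),'F',np.round(s['force'],1),'gf',round(s['gripper_force'],1)); 
    Rt=Rn.from_rotvec(s['orientation']).as_matrix(); print('toolx',np.round(Rt[:,0],3),'tooly',np.round(Rt[:,1],3),'z',np.round(Rt[:,2],3)); return s,Rt
E
python3 - <<'E'
from h import *
s,R=st(); print(robot.grip_point_offset, s['q'])
for c in('scene','top'):
    snap(c,c+'0')
    k=eyes.calibration(c); print(c,-np.array(k['R']).T@np.array(k['t']),np.array(k['K'])[0])
    for n,z in [('cradle',0),('trough',.045),('nest',0),('lid_mid',.033),('tray',0),('disc_mid',.022),('bar_mid',.019),('mat',0),('tube1_mid',.044),('mug',0),('gel',0),('mouse',0),('glasses',0)]:
        for r in eyes.place_of(c,n)[:6]:
            if r['conf']>.25: print(n,round(r['conf'],2),np.round(r['xy']),np.round(ray(c,r['xy'],z),3)[:2])
E
```

```text
t 0.0 pos [ 0.1325 -0.5846  0.2176] op 0.0921 F [ 0.3  0.5 -0.3] gf 0.0
toolx [0.975 0.221 0.   ] tooly [ 0.221 -0.975 -0.002] z [-0.     0.002 -1.   ]
0.0188 [-1.43340507e+00  1.31148576e-01  1.48929300e+00  1.12815528e-05
  1.52300867e+00 -8.54169707e-02]
scene [ 1.37032994 -0.82324131  0.87574036] [468.39536324   0.         280.85102411]
cradle 0.87 [320. 235.] [ 0.637 -0.003]
trough 0.65 [198. 243.] [ 0.464 -0.315]
trough 0.57 [361. 196.] [0.627 0.195]
nest 0.56 [322. 186.] [0.457 0.2  ]
lid_mid 0.7 [320. 175.] [0.437 0.209]
lid_mid 0.5 [320. 183.] [0.473 0.17 ]
tray 0.6 [370. 177.] [0.532 0.367]
disc_mid 0.97 [220. 219.] [ 0.388 -0.186]
bar_mid 0.83 [106. 249.] [ 0.274 -0.504]
bar_mid 0.54 [174. 215.] [ 0.269 -0.274]
bar_mid 0.44 [272. 203.] [ 0.432 -0.01 ]
mat 0.85 [198. 271.] [ 0.515 -0.356]
mat 0.4 [233. 300.] [ 0.664 -0.353]
tube1_mid 0.66 [198. 245.] [ 0.469 -0.318]
mug 0.82 [346. 271.] [ 0.792 -0.066]
mug 0.32 [194. 276.] [ 0.521 -0.376]
gel 0.91 [402. 196.] [0.685 0.346]
mouse 0.74 [237. 302.] [ 0.678 -0.351]
glasses 0.6 [333. 155.] [0.334 0.392]
glasses 0.36 [170. 254.] [ 0.397 -0.371]
top [ 0.2800487  -0.03920105  1.44245361] [471.38777202   0.         278.56187906]
cradle 0.85 [266. 175.] [0.635 0.003]
trough 0.86 [205. 168.] [0.648 0.186]
nest 0.61 [203. 231.] [0.46  0.197]
lid_mid 0.89 [199. 233.] [0.451 0.204]
tray 0.83 [141. 207.] [0.538 0.391]
disc_mid 0.56 [334. 246.] [ 0.41  -0.201]
bar_mid 0.95 [270. 236.] [ 0.442 -0.009]
bar_mid 0.61 [436. 291.] [ 0.273 -0.501]
bar_mid 0.57 [353. 292.] [ 0.273 -0.255]
mat 0.61 [378. 214.] [ 0.508 -0.345]
tube1_mid 0.72 [372. 227.] [ 0.462 -0.316]
mug 0.75 [287. 126.] [ 0.797 -0.064]
gel 0.77 [156. 158.] [0.693 0.351]
mouse 0.59 [378. 160.] [ 0.68 -0.35]
glasses 0.57 [143. 266.] [0.355 0.377]
```

View pics/top0.png

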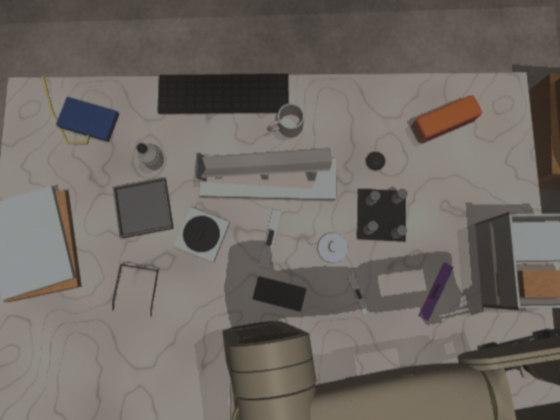

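View pics/scene0.png

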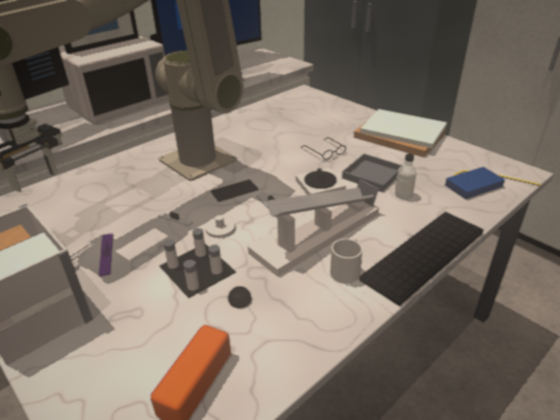

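The top view shows four tubes on the mat (~380,215), the disc at (332,247), the lid on the nest (201,233), the tray (143,208) and the purple bar (436,291). There are bar candidates at (270,230) and (357,293), so I'll enlarge those.

```bash
python3 - <<'E'
from h import *
im=cv2.imread('pics/top0.png')[190:325,170:450]
im=cv2.convertScaleAbs(im,alpha=1.3,beta=0)
cv2.imwrite('pics/c1.png',cv2.resize(im,None,fx=2.85,fy=2.85,interpolation=cv2.INTER_CUBIC))
for n in('bar_mid','tube1_mid'):
    for r in eyes.search_frame('top',n)[:7]: print(n,r)
E
```

```text
bar_mid {'rect': [260.2, 208.1, 18.2, 61.4], 'conf': 0.85}
bar_mid {'rect': [348.2, 275.2, 16.4, 40.0], 'conf': 0.76}
bar_mid {'rect': [420.9, 264.8, 30.8, 54.9], 'conf': 0.58}
tube1_mid {'rect': [365.7, 219.1, 10.9, 16.3], 'conf': 0.71}
```

View pics/c1.png

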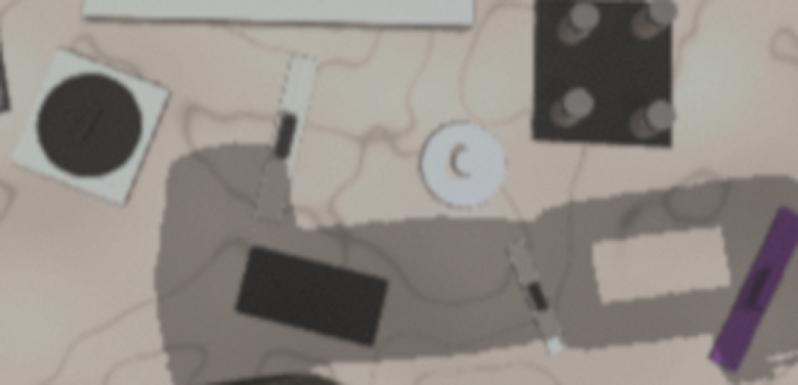

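The bar at (270,236) spans about 60 px (180 mm), so it's the larger non-purple one. All four tubes are there. I'll go towards the nest first, turning on the way.

Emit:
apply_moves(steps=[0.83,-0.95,-0.2,0,0,0,100,0.83,-0.95,-0.2,0,0,0,100,0.83,-0.95,-0.2,0,0,0,100,0.83,-0.95,-0.2,0,0,0,100,0.83,-0.95,-0.2,0,0,0,100,0.83,-0.95,-0.2,0,0,0,100,0.83,-0.95,-0.2,0,0,0,100,0.83,-0.95,-0.2,0,0,0,100,0.83,-0.95,-0.2,0,0,0,100,0.83,-0.95,-0.2,0,0,0,100,0.83,-0.95,-0.2,0,0,0,100,0.83,-0.95,-0.2,0,0,0,100])

```text
t: 2.5
tool_pos: [0.3489, -0.1839, 0.2913]
orientation: [3.121, 0.349, 0.001]
force: [0.5, -0.4, 0.3]
opening: 0.0932
gripper_force: 0.0
```

Emit:
apply_moves(steps=[0.83,-0.95,0,0,0,0,100,0.83,-0.95,0,0,0,0,100,0.83,-0.95,0,0,0,0,100,0.2,-0.95,0,0,0,0,100,0.2,-0.95,0,0,0,0,100,0.2,-0.95,0,0,0,0,100,0.2,-0.95,0,0,0,0,100])

```text
t: 3.08
tool_pos: [0.4004, 0.0323, 0.2908]
orientation: [3.122, 0.35, 0.001]
force: [0.6, 0.5, 1.1]
opening: 0.093
gripper_force: 0.0
```

```bash
cat >> h.py <<'E'
def plan(target,s=None):
    s=s or robot.read_state(); R=Rn.from_rotvec(s['orientation']).as_matrix()
    d=R.T@(np.array(target)-s['tool_pos'])/.03; print('plan units xyz',np.round(d,2),'rows',int(np.ceil(np.linalg.norm(d)/1.3))); return d
def look(c,names,conf=.3,f=None):
    cal=eyes.calibration(c); im=snap(c,f); out={}
    for n,z in names:
        for r in eyes.place_of(c,n)[:5]:
            if r['conf']>conf: p=ray(c,r['xy'],z,cal)[:2]; out.setdefault(n,[]).append(p); print(n,round(r['conf'],2),np.round(r['xy']),np.round(p,4))
    return im,cal,out
E
python3 - <<'E'
from h import *
s,R=st(); k=eyes.calibration('wrist'); C=-np.array(k['R']).T@np.array(k['t']); print('cam in tool',R.T@(C-s['tool_pos']),'axis',R.T@np.array(k['R'])[2],np.array(k['K'])[0,0])
look('wrist',[('nest',0),('lid_mid',.033),('bar_mid',.019),('disc_mid',.022),('tray',0)],f='w1')
look('top',[('nest',0),('lid_mid',.033),('disc_mid',.022),('mat',0),('tube1_mid',.044)],f='top1')
E
```

```text
t 3.08 pos [0.4004 0.0323 0.2908] op 0.093 F [0.6 0.5 1.1] gf 0.0
toolx [0.975 0.221 0.   ] tooly [ 0.221 -0.975  0.   ] z [ 0.001 -0.    -1.   ]
cam in tool [ 0.07859659 -0.00058376 -0.16730273] axis [-2.80838062e-01 -2.99034942e-05  9.59755168e-01] 325.5023773406644
lid_mid 0.91 [150. 105.] [0.4517 0.2011]
bar_mid 0.65 [306. 154.] [ 0.4341 -0.0051]
bar_mid 0.57 [449. 296.] [ 0.2741 -0.2712]
disc_mid 0.8 [434. 206.] [ 0.4052 -0.196 ]
tray 0.73 [22.  3.] [0.5354 0.3817]
nest 0.75 [143. 204.] [0.5475 0.3862]
nest 0.69 [331. 246.] [ 0.4107 -0.1962]
lid_mid 0.59 [199. 233.] [0.4493 0.2028]
mat 0.9 [382. 215.] [ 0.5066 -0.3571]
tube1_mid 0.56 [372. 227.] [ 0.4636 -0.3152]
```

View pics/w1.png

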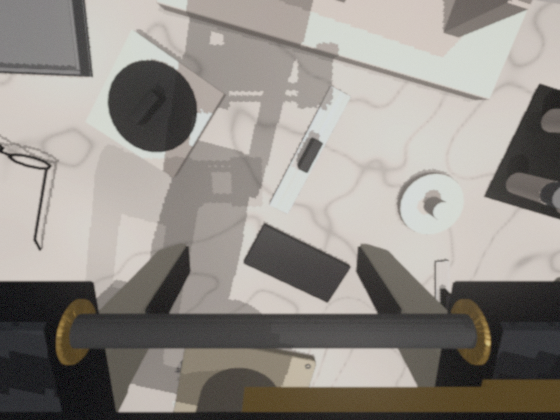

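The wrist view shows the lid (152,105) with its handle slanting (140,118)-(160,93), nest corners (140,30), (225,97), (178,175) and (88,122), the bar (310,153), the disc (431,204) and the foot's front edge from (160,5) to (487,98).

```bash
python3 - <<'E'
from h import *
a=lambda p,q:np.round(np.degrees(np.arctan2(*(q-p)[[1,0]])),1)
r=lambda x,y,z:ray('wrist',(x,y),z)
N=[r(*p,.022) for p in[(140,30),(225,97),(178,175),(88,122)]]
print('nest',np.round(np.mean(N,0),4),[a(N[i],N[(i+1)%4]) for i in range(4)],[round(np.linalg.norm(N[i]-N[(i+1)%4]),3) for i in range(4)])
p,q=r(138,121,.054),r(163,92,.054);print('handle',p,q,a(p,q),np.linalg.norm(p-q))
p,q=r(275,210,.008),r(340,89,.008);print('bar',(p+q)/2,a(p,q),np.linalg.norm(p-q))
p,q=r(160,7,.03),r(487,98,.03);print('foot',p,q,a(p,q),np.linalg.norm(p-q))
im=cv2.imread('pics/w1.png')
c=cv2.resize(im[20:185,80:235],None,fx=3.6,fy=3.6,interpolation=cv2.INTER_CUBIC); cv2.imwrite('pics/c2.png',cv2.convertScaleAbs(c,alpha=2.0))
E
```

```text
nest [0.4499 0.1925 0.022 ] [np.float64(-114.9), np.float64(158.6), np.float64(70.6), np.float64(-24.0)] [np.float64(0.125), np.float64(0.121), np.float64(0.131), np.float64(0.133)]
handle [0.43203915 0.20346832 0.054     ] [0.47133689 0.17838769 0.054     ] -32.5 0.04661920414390728
bar [ 0.43546042 -0.00795007  0.008     ] -14.5 0.18476016099712966
foot [0.56298143 0.20137447 0.03      ] [ 0.55265946 -0.20887825  0.03      ] -91.4 0.4103825476171105
```

View pics/c2.png

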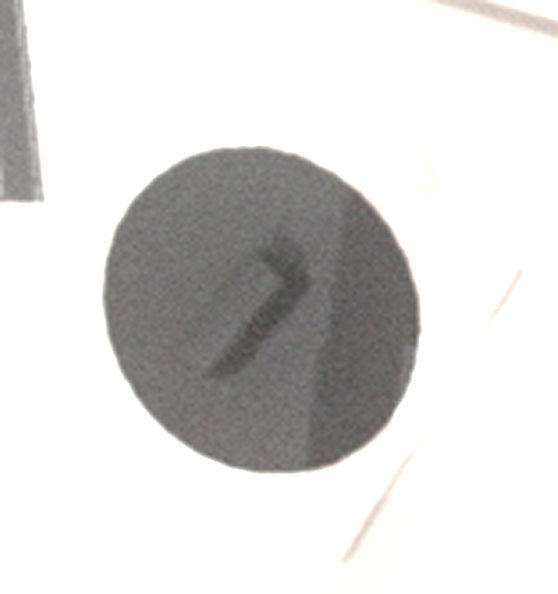

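The enlarged view shows the handle's shaded side face running from (225,378) to (310,290), so the handle lies up-left of that.

```bash
python3 - <<'E'
from h import *
a=lambda p,q:np.round(np.degrees(np.arctan2(*(q-p)[[1,0]])),1)
f=lambda x,y,z:ray('wrist',(80+x/3.6,20+y/3.6),z)
p,q=f(222,380,.028),f(310,288,.028);print(p,q,a(p,q),np.linalg.norm(p-q))
p,q=f(205,372,.058),f(300,270,.058);print(p,q,a(p,q),np.linalg.norm(p-q))
p,q=f(300,270,.058),f(262,243,.058);print(a(p,q),np.linalg.norm(p-q))
print(ray('wrist',(150,105),.037))
# flange circle
im=cv2.imread('pics/w1.png',0)[20:185,80:235]; m=(im<75).astype(np.uint8); n,l,s,c=cv2.connectedComponentsWithStats(m); i=1+np.argmax(s[1:,4]*(s[1:,0]>5)); k=cv2.fitEllipse(np.argwhere(l==i)[:,::-1].astype(np.float32)) if 0 else cv2.minEnclosingCircle(np.argwhere(l==i)[:,::-1].astype(np.float32)); print(k,ray('wrist',(80+k[0][0],20+k[0][1]),.028))
E
```

```text
[0.42451195 0.20829739 0.028     ] [0.46237485 0.18177254 0.028     ] -35.0 0.04622949721753703
[0.42952392 0.20286852 0.058     ] [0.46820089 0.17629913 0.058     ] -34.5 0.04692376769190629
67.0 0.014058797421032233
[0.45248722 0.19759845 0.037     ]
((72.71074676513672, 85.54545593261719), 46.63124465942383) [0.45205332 0.19738917 0.028     ]
```

Emit:
apply_moves(steps=[0.48,-0.83,0.6,0,0,0,100,0.48,-0.83,0.6,0,0,0,100,0.48,-0.83,0.6,0,0,0,100,0.48,-0.83,0.6,0,0,0,100,0.48,-0.83,0.6,0,0,0,100,0.48,-0.83,0.6,0,0,0,100,0,0,0,0,0,-1,100,0,0,0,0,0,-1,100,0,0,0,0,0,-1,100,0,0,0,0,0,-1,100,0,0,0,0,0,-1,100,0,0,0,0,0,-1,100])

```text
t: 4.68
tool_pos: [0.452, 0.1953, 0.1825]
orientation: [-2.858, -1.304, 0.001]
force: [0.8, -0.6, -0.3]
opening: 0.0931
gripper_force: 0.0
```

Emit:
apply_moves(steps=[0,0,0,0,0,-1,100,0,0,0,0,0,-1,100,0,0,0,0,0,-1,100,0,0,0,0,0,-1,100,0,0,0,0,0,-1,100,0,0,0,0,0,-1,100,0,0,0,0,0,-1,100,0,0,0,0,0,-1,100,0,0,0,0,0,-1,100,0,0,0,0,0,-1,100,0,0,0,0,0,-1,100,0,0,0,0,0,-1,100])

```text
t: 5.68
tool_pos: [0.452, 0.1952, 0.1826]
orientation: [-1.546, -2.735, 0.0]
force: [-0.7, -0.7, 0.8]
opening: 0.0934
gripper_force: 0.0
```

Emit:
apply_moves(steps=[0,0,0,0,0,-1,70,0,0,0,0,0,-1,70,0,0,0,0,0,-1,70,0,0,0,0,0,-1,70,0,0,0,0,0,-0.2,70,0,0,0,0,0,0,70])

```text
t: 6.18
tool_pos: [0.452, 0.1953, 0.1826]
orientation: [-0.922, -3.003, 0.0]
force: [-0.2, -0.3, -0.0]
opening: 0.0653
gripper_force: 0.0
```

```bash
python3 - <<'E'
from h import *
s,R=st(); print(np.round(s['q'],2))
im,cal,o=look('wrist',[('nest',0),('lid_mid',.037)],f='w2')
plan(list(o.get('lid_mid',[[.452,.1975]])[0])+[.031])
print(proj('wrist',[.452,.1975,.058]))
E
```

```text
t 6.18 pos [0.452  0.1953 0.1826] op 0.0653 F [-0.2 -0.3 -0. ] gf 0.0
toolx [-0.828  0.561  0.   ] tooly [ 0.561  0.828 -0.   ] z [-0. -0. -1.]
[ 0.3  -0.14  1.83  0.    1.46 -0.67]
plan units xyz [0.04 0.06 5.05] rows 4
[273.9148863  199.20151171]
```

View pics/w2.png

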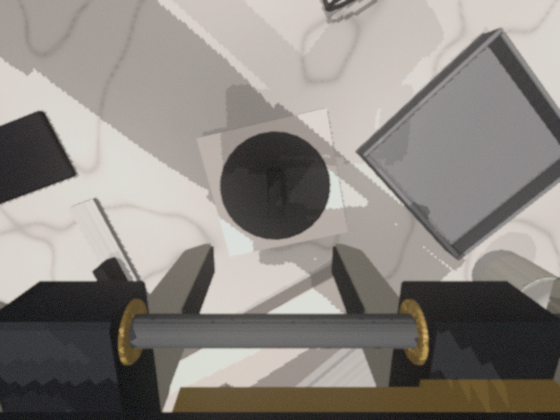

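Handle is upright in the picture at (276,185), aligned with the tool. The tray's corners are (498,32), (358,152) and (460,258). Descend and grip.

Emit:
apply_moves(steps=[0,0.06,1,0,0,0,70,0,0,1,0,0,0,70,0,0,1,0,0,0,70,0,0,1,0,0,0,70,0,0,0.7,0,0,0,70,0,0,0.3,0,0,0,70,0,0,0,0,0,0,0,0,0,0,0,0,0,0,0,0,0,0,0,0,0,0,0,0,0,0,0,0,0,0,0,0,0,0,0,0,0,0,0,0,0,0], grip_force=25)

```text
t: 7.33
tool_pos: [0.4537, 0.1973, 0.0337]
orientation: [0.919, 3.003, 0.002]
force: [-0.0, 0.8, 0.6]
opening: 0.0295
gripper_force: 0.0
```

```bash
python3 - <<'E'
from h import *
s,R=st()
# tray corners from w2, camera pose reconstructed: same R, offset from current by pose difference
k=eyes.calibration('wrist'); k={a:np.array(k[a]) for a in k}
C=-k['R'].T@k['t']+np.array([.452,.1953,.1826])-s['tool_pos']; k['t']=-k['R']@C
P=[ray('wrist',p,.03,k) for p in[(498,32),(358,152),(460,258)]]
print('tray',(P[0]+P[2])/2,[np.linalg.norm(P[i]-P[i+1]) for i in(0,1)])
N=[ray('wrist',p,.022,k) for p in[(198,136),(329,110),(347,232),(229,256)]]
print('nest',np.mean(N,0),[round(np.linalg.norm(N[i]-N[(i+1)%4]),3) for i in range(4)])
look('top',[('tray',0)])
E
```

```text
t 7.33 pos [0.4537 0.1973 0.0337] op 0.0295 F [-0.   0.8  0.6] gf 0.0
toolx [-0.829  0.56  -0.001] tooly [0.56  0.829 0.001] z [ 0.002  0.001 -1.   ]
tray [0.53360214 0.38275744 0.03      ] [np.float64(0.15678414351306383), np.float64(0.1632561919530108)]
nest [0.45044636 0.20111517 0.022     ] [np.float64(0.13), np.float64(0.128), np.float64(0.131), np.float64(0.131)]
tray 0.7 [141. 205.] [0.5425 0.3919]
```

Emit:
apply_moves(steps=[0,0,0,0,0,0,0,0,0,0,0,0,0,0,0,0,0,0,0,0,0,0,0,0,0,0,0,0,0,0,0,0,0,0,0,0,0,0,0,0,0,0,0,0,-0.5,0,0,0,0,0,0,-1,0,0,0,0,0,0,-1,0,0,0,0,0,0,-0.7,0,0,0,0])

```text
t: 8.27
tool_pos: [0.4532, 0.1972, 0.1305]
orientation: [0.919, 3.003, 0.001]
force: [0.6, -1.2, -1.1]
opening: 0.0142
gripper_force: 24.6
```

Emit:
apply_moves(steps=[0.18,0.97,0,0,0,0,0,0.18,0.97,0,0,0,0,0,0.18,0.97,0,0,0,0,0,0.18,0.97,0,0,0,0,0,0.18,0.97,0,0,0,0,0,0.18,0.97,0,0,0,0,0,0.18,0.97,0,0,0,0,0,0,0,0,0,0,0,0])

```text
t: 8.93
tool_pos: [0.5357, 0.3909, 0.1265]
orientation: [-0.916, -3.003, -0.001]
force: [1.5, -0.5, -1.1]
opening: 0.0141
gripper_force: 24.6
```

```bash
python3 - <<'E'
from h import *
s,R=st(); im,cal,o=look('wrist',[('tray',0),('nest',0)],f='w3'); look('top',[('nest',0)],f='t3')
plan([.537,.386,.0235])
E
```

```text
t 8.93 pos [0.5357 0.3909 0.1265] op 0.0141 F [ 1.5 -0.5 -1.1] gf 24.6
toolx [-0.83   0.558  0.002] tooly [ 0.558  0.83  -0.   ] z [-0.001  0.001 -1.   ]
nest 0.55 [ 57. 234.] [0.4485 0.2002]
nest 0.93 [202. 235.] [0.4473 0.201 ]
nest 0.73 [373. 225.] [ 0.4753 -0.3257]
plan units xyz [-0.05  0.03  3.49] rows 3
```

View pics/w3.png

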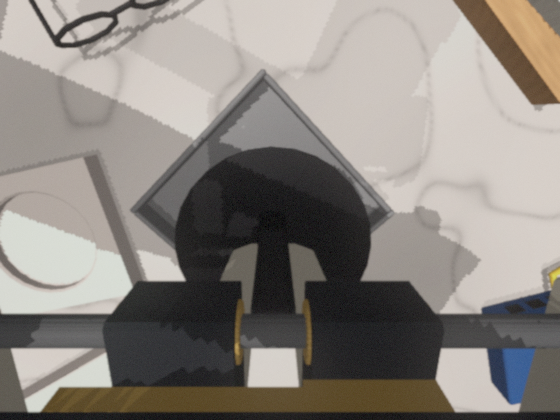

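Lid is held above the tray. The tray corners are (133,210), (265,72) and (391,212), and the open recess is at (45,238).

```bash
python3 - <<'E'
from h import *
l,r=ray('wrist',(133,210),.03),ray('wrist',(391,212),.03); print('tray c',(l+r)/2,np.linalg.norm(l-r)/2**.5); plan(list(((l+r)/2)[:2])+[.0235])
E
```

```text
tray c [0.5323709  0.37768019 0.03      ] 0.15556330117032077
plan units xyz [-0.08 -0.28  3.49] rows 3
```

Emit:
apply_moves(steps=[-0.1,-0.3,0.6,0,0,0,0,0,0,1,0,0,0,0,0,0,1,0,0,0,0,0,0,0.5,0,0,0,0,0,0,0.3,0,0,0,0,0,0,0,0,0,0,0,0,0,0,0,0,0,45,0,0,0,0,0,0,45,0,0,0,0,0,0,45,0,0,0,0,0,0,45,0,0,0,0,0,0,45,0,0,0,0,0,0,45])

```text
t: 10.18
tool_pos: [0.5334, 0.3782, 0.0274]
orientation: [0.919, 3.003, 0.001]
force: [0.0, -0.4, 0.7]
opening: 0.0416
gripper_force: 0.0
```

Emit:
apply_moves(steps=[0,0,-0.5,0,0,0,45,0,0,-1,0,0,0,45,0,0,-1,0,0,0,45,0,0,-1,0,0,0,45,0,0,-1,0,0,0,45,0,0,-1,0,0,0,45,0,0,0,0,0,0,100])

```text
t: 10.77
tool_pos: [0.5362, 0.3798, 0.2017]
orientation: [0.917, 2.996, 0.014]
force: [0.6, 0.9, 1.3]
opening: 0.045
gripper_force: 0.0
```

```bash
python3 - <<'E'
from h import *
s,R=st(); print(np.round(s['q'],2))
im,cal,o=look('wrist',[('tray',0),('nest',0),('lid_mid',.026)]); cv2.imwrite('pics/t4.png',cv2.resize(snap('top')[150:300,100:400,::-1],None,fx=2.6,fy=2.6))
look('top',[('lid_mid',.026),('nest',0),('disc_mid',.022),('tray',0)])
plan([.408,-.198,.20])
E
```

```text
t 10.77 pos [0.5362 0.3798 0.2017] op 0.045 F [0.6 0.9 1.3] gf 0.0
toolx [-0.829  0.56  -0.005] tooly [0.56  0.829 0.011] z [ 0.011  0.006 -1.   ]
[ 0.54  0.28  1.35  0.    1.5  -0.44]
nest 0.64 [102. 203.] [0.4463 0.2029]
lid_mid 0.82 [268. 178.] [0.5264 0.3831]
lid_mid 0.67 [141. 210.] [0.5232 0.3835]
disc_mid 0.79 [334. 244.] [ 0.4147 -0.2019]
disc_mid 0.65 [398. 194.] [ 0.5655 -0.4046]
disc_mid 0.44 [200. 231.] [0.457 0.203]
tray 0.69 [156. 160.] [0.6868 0.3518]
plan units xyz [ -7.3  -18.22  -0.29] rows 16
```

View pics/t4.png

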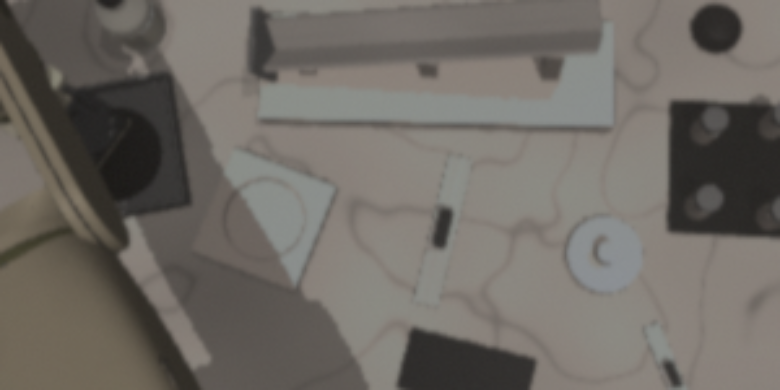

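Lid lies in the tray. Now to the disc.

Emit:
apply_moves(steps=[-0.4,-1,0,0,0,0,100,-0.4,-1,0,0,0,0,100,-0.4,-1,0,0,0,0,100,-0.4,-1,0,0,0,0,100,-0.4,-1,0,0,0,0,100,-0.4,-1,0,0,0,0,100,-0.4,-1,0,0,0,0,100,-0.4,-1,0,0,0,0,100,-0.4,-1,0,0,0,0,100,-0.4,-1,0,0,0,0,100,-0.4,-1,0,0,0,0,100,-0.4,-1,0,0,0,0,100])

```text
t: 12.27
tool_pos: [0.4502, -0.0024, 0.1915]
orientation: [0.919, 3.004, -0.0]
force: [-0.2, 0.1, 1.5]
opening: 0.0927
gripper_force: 0.0
```

Emit:
apply_moves(steps=[-0.4,-1,0,0,0,0,100,-0.4,-1,0,0,0,0,100,-0.4,-1,0,0,0,0,100,-0.4,-1,0,0,0,0,100,-0.4,-1,0,0,0,0,100,-0.4,-1,0,0,0,0,100,0,0,0.5,0,0,0,70,0,0,0,0,0,0,70])

```text
t: 12.93
tool_pos: [0.4082, -0.1914, 0.1743]
orientation: [-0.924, -2.999, -0.001]
force: [-0.1, 1.3, -0.2]
opening: 0.084
gripper_force: 0.0
```

```bash
python3 - <<'E'
from h import *
s,R=st()
im,cal,o=look('wrist',[('disc_mid',.022),('mat',0),('tube1_mid',.044)],f='w5')
look('top',[('disc_mid',.022)])
plan(list(o['disc_mid'][0])+[.020])
E
```

```text
t 12.93 pos [ 0.4082 -0.1914  0.1743] op 0.084 F [-0.1  1.3 -0.2] gf 0.0
toolx [-0.827  0.563  0.003] tooly [ 0.563  0.827 -0.   ] z [-0.003  0.002 -1.   ]
disc_mid 0.65 [265. 196.] [ 0.4062 -0.1991]
tube1_mid 0.8 [208. 301.] [ 0.461  -0.3075]
disc_mid 0.9 [330. 246.] [ 0.4084 -0.1905]
disc_mid 0.33 [398. 193.] [ 0.5702 -0.4048]
plan units xyz [-0.05 -0.33  5.24] rows 5
```

View pics/w5.png

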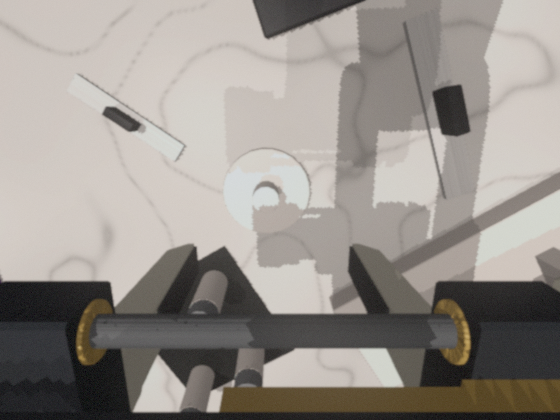

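Disc circle centred (268,190), knob at (265,195).

Emit:
apply_moves(steps=[0,-0.3,0.8,0,0,0,70,0,0,1,0,0,0,70,0,0,1,0,0,0,70,0,0,1,0,0,0,70,0,0,1,0,0,0,60,0,0,0.35,0,0,0,60,0,0,0,0,0,0,0,0,0,0,0,0,0,0,0,0,0,0,0,0,0,0,0,0,0,0,0,0,0,0,0,0,0,0,0,0,0,0,0,0,0,0], grip_force=30)

```text
t: 14.23
tool_pos: [0.4061, -0.1987, 0.0239]
orientation: [0.919, 3.001, -0.001]
force: [-0.7, 1.7, 7.5]
opening: 0.0252
gripper_force: 30.0
```

Emit:
apply_moves(steps=[0,0,0,0,0,0,0,0,0,0,0,0,0,0,0,0,0,0,0,0,0,0,0,-0.5,0,0,0,0,0,0,-1,0,0,0,0,0,0,-1,0,0,0,0,0,0,-0.5,0,0,0,0,0,0,0,0,0,0,0])

```text
t: 14.9
tool_pos: [0.4074, -0.1997, 0.117]
orientation: [0.917, 2.997, -0.003]
force: [0.7, 0.4, -1.0]
opening: 0.0255
gripper_force: 30.0
```

```bash
python3 - <<'E'
from h import *
s,R=st(); plan([.448,.201,.11]); print(np.round(s['q'],2))
E
```

```text
t 14.9 pos [ 0.4074 -0.1997  0.117 ] op 0.0255 F [ 0.7  0.4 -1. ] gf 30.0
toolx [-0.829  0.56  -0.008] tooly [0.56  0.829 0.   ] z [ 0.007 -0.004 -1.   ]
plan units xyz [ 6.36 11.83  0.18] rows 11
[-0.57 -0.21  2.01  0.    1.34 -1.55]
```

Emit:
apply_moves(steps=[0.53,0.98,0,0,0,0,0,0.53,0.98,0,0,0,0,0,0.53,0.98,0,0,0,0,0,0.53,0.98,0,0,0,0,0,0.53,0.98,0,0,0,0,0,0.53,0.98,0,0,0,0,0,0.53,0.98,0,0,0,0,0,0.53,0.98,0,0,0,0,0,0.53,0.98,0,0,0,0,0,0.53,0.98,0,0,0,0,0,0.53,0.98,0,0,0,0,0,0.53,0.98,0,0,0,0,0])

```text
t: 15.9
tool_pos: [0.4433, 0.2027, 0.1109]
orientation: [-0.919, -3.003, 0.001]
force: [-0.4, -0.5, -1.2]
opening: 0.0255
gripper_force: 30.0
```

```bash
python3 - <<'E'
from h import *
s,R=st(); 
im,cal,o=look('wrist',[('nest',0),('disc_mid',.1)],f='w6')
look('top',[('nest',0)])
plan([.448,.201,.11])
E
```

```text
t 15.9 pos [0.4433 0.2027 0.1109] op 0.0255 F [-0.4 -0.5 -1.2] gf 30.0
toolx [-0.829  0.56   0.001] tooly [ 0.56   0.829 -0.001] z [-0.001 -0.    -1.   ]
disc_mid 0.68 [271. 255.] [0.4455 0.2008]
nest 0.93 [205. 232.] [0.4556 0.191 ]
plan units xyz [-0.13  0.09  0.03] rows 1
```

View pics/w6.png

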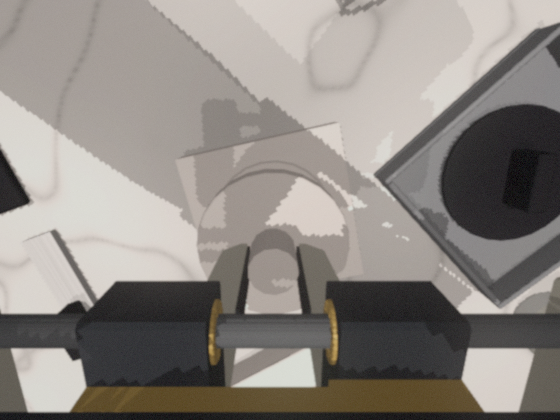

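The disc hides the recess. Nest corners show at (178,159) and (339,123). I'll refine the nest centre with sub-pixel corners.

```bash
python3 - <<'E'
from h import *
s,R=st(); k0=eyes.calibration('wrist'); k0={a:np.array(k0[a]) for a in k0}
off=R.T@(-k0['R'].T@k0['t']-s['tool_pos']); M=k0['R']@R
def cal(pos,tx,ty):
    tx=np.array(tx);ty=np.array(ty);Rt=np.c_[tx,ty,np.cross(tx,ty)];Rt=Rn.from_matrix(Rt).as_matrix()
    Rc=M@Rt.T; C=np.array(pos)+Rt@off; return dict(K=k0['K'],R=Rc,t=-Rc@C)
V={'w2':(cal([.452,.1953,.1826],[-.828,.561,0],[.561,.828,0]),[(198,136),(329,110),(347,232),(229,256)]),
'w6':(cal(s['tool_pos'],R[:,0],R[:,1]),[(178,159),(339,123)]),
'w1':(cal([.4004,.0323,.2908],[.975,.221,0],[.221,-.975,0]),[(140,30),(225,97),(178,175),(88,122)])}
for n,(k,c) in V.items():
    g=cv2.imread(f'pics/{n}.png',0)
    q=cv2.cornerSubPix(g,np.array(c,np.float32).reshape(-1,1,2),(6,6),(-1,-1),(3,50,.01)).reshape(-1,2)
    P=np.array([ray('wrist',p,.022,k)[:2] for p in q]); print(n,np.round(q,1).tolist())
    print(' sides',np.round(np.linalg.norm(np.roll(P,-1,0)-P,axis=1),4))
    if len(P)==4: print(' c',P.mean(0),(P[0]+P[2])/2,(P[1]+P[3])/2)
    else:
        d=(P[1]-P[0])/np.linalg.norm(P[1]-P[0]); 
        for sg in(1,-1): print(' c',P.mean(0)+sg*.065*np.array([-d[1],d[0]]), np.degrees(np.arctan2(d[1],d[0])))
E
```

```text
t 16.15 pos [0.4433 0.2008 0.111 ] op 0.0254 F [-0.3 -1.  -1.1] gf 30.0
toolx [-0.829  0.559  0.001] tooly [ 0.559  0.829 -0.002] z [-0.002 -0.001 -1.   ]
w2 [[197.39999389648438, 137.10000610351562], [326.3999938964844, 108.69999694824219], [347.20001220703125, 231.89999389648438], [229.1999969482422, 256.1000061035156]]
 sides [0.1289 0.1295 0.1307 0.1307]
 c [0.44976595 0.20044898] [0.44966597 0.20098718] [0.44986594 0.19991077]
w6 [[175.5, 159.10000610351562], [337.79998779296875, 121.9000015258789]]
 sides [0.1292 0.1292]
 c [0.3279496  0.24571688] 68.70597987642284
 c [0.44907439 0.19850686] 68.70597987642284
w1 [[134.5, 29.5], [226.39999389648438, 92.0999984741211], [178.0, 175.0], [88.0, 122.0]]
 sides [0.1291 0.127  0.131  0.1302]
 c [0.45074851 0.19504091] [0.45131776 0.19433504] [0.45017925 0.19574678]
```

```bash
python3 - <<'E'
from h import *
s,R=st(); p=s['tool_pos']
for o in(-.004,-.002,0,.002,.004):
    for b in (.0239,):
        T=np.array([proj('wrist',p+R@np.array([o+.045*np.cos(a),.045*np.sin(a),b-.014])) for a in np.linspace(0,6.28,60)])
        print(o,np.round([T[:,0].min(),T[:,0].max(),T[:,1].min()],1))
g=snap('wrist'); cv2.imwrite('pics/w7.png',g[150:300,180:370,::-1].repeat(4,0).repeat(4,1))
plan([.4496,.200,.11])
E
```

```text
t 16.15 pos [0.4433 0.2008 0.111 ] op 0.0254 F [-0.3 -1.  -1.1] gf 30.0
toolx [-0.829  0.559  0.001] tooly [ 0.559  0.829 -0.002] z [-0.002 -0.001 -1.   ]
-0.004 [195.6 347.6 182.5]
-0.002 [195.4 347.8 179. ]
0 [195.1 348.  175.4]
0.002 [194.9 348.2 171.8]
0.004 [194.7 348.4 168.2]
plan units xyz [-0.18  0.1   0.04] rows 1
```

View pics/w7.png

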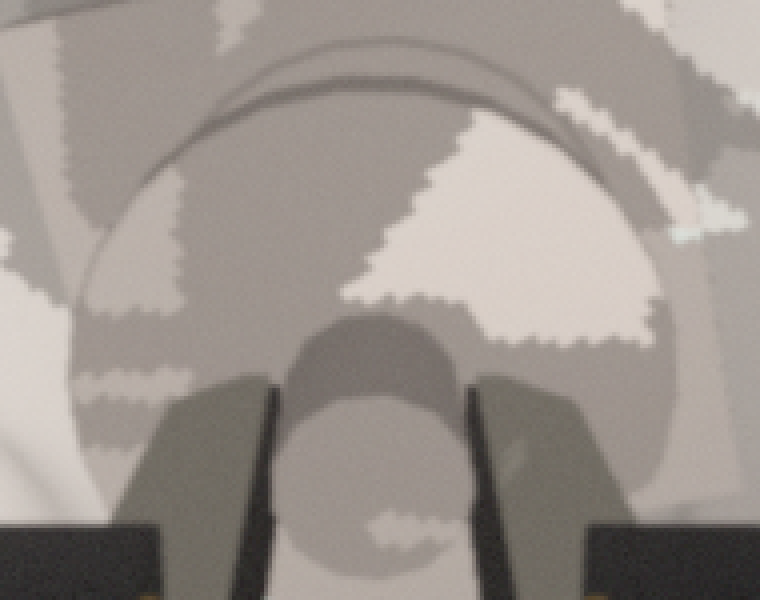

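```bash
python3 - <<'E'
from h import *
s,R=st(); x=ray('wrist',(277,159.5),.022); c=x-.047*R[:,0]; print('from rim',c, 'at tooly offs',R[:,1]@(x-s['tool_pos']))
tgt=np.array([.4495,.2,0])-.0013*R[:,0]; plan([tgt[0],tgt[1],.052])
tgt=c-.0013*R[:,0]; plan([tgt[0],tgt[1],.052])
E
```

```text
t 16.2 pos [0.4435 0.2003 0.1112] op 0.0256 F [-0.4 -0.3 -2.3] gf 30.0
toolx [-0.829  0.56   0.001] tooly [ 0.56   0.829 -0.002] z [-0.001 -0.001 -1.   ]
from rim [0.44911729 0.20122382 0.02196807] at tooly offs 0.004017291670243259
plan units xyz [-0.22  0.11  1.97] rows 2
plan units xyz [-0.18  0.13  1.97] rows 2
```

Emit:
apply_moves(steps=[-0.2,0.12,0.5,0,0,0,0,0,0,0.7,0,0,0,0,0,0,0.7,0,0,0,0,0,0,0.1,0,0,0,0,0,0,0,0,0,0,0,0,0,0,0,0,0,0,0,0,0.15,0,0,0,0,0,0,0.15,0,0,0,0,0,0,0.1,0,0,0,0,0,0,0,0,0,0,0])

```text
t: 17.03
tool_pos: [0.4516, 0.2, 0.0419]
orientation: [0.919, 3.003, -0.002]
force: [-8.4, -8.9, 16.2]
opening: 0.0258
gripper_force: 30.1
```

```bash
python3 - <<'E'
from h import *
s,R=st(); plan([.4495-.0013*R[0,0],.2005-.0013*R[1,0],.036])
E
```

```text
t 17.03 pos [0.4516 0.2    0.0419] op 0.0258 F [-8.4 -8.9 16.2] gf 30.1
toolx [-0.829  0.56  -0.001] tooly [ 0.56   0.829 -0.001] z [ 0.001 -0.002 -1.   ]
plan units xyz [ 0.03 -0.02  0.2 ] rows 1
```

Emit:
apply_moves(steps=[0,-0.05,0,0,0,0,0,0,-0.03,0.05,0,0,0,0,0,0,0.1,0,0,0,0,0,0,0,0,0,0,0])

```text
t: 17.37
tool_pos: [0.4513, 0.1986, 0.0389]
orientation: [0.918, 3.002, 0.0]
force: [-10.3, -8.4, 24.9]
opening: 0.0266
gripper_force: 30.5
```

Emit:
apply_moves(steps=[0.02,-0.05,0,0,0,0,0,0,-0.05,0.05,0,0,0,0,0,0,0.05,0,0,0,0,0,0,0,0,0,0,0])

```text
t: 17.7
tool_pos: [0.4513, 0.1983, 0.0384]
orientation: [0.917, 2.998, 0.008]
force: [-11.9, -3.1, 36.0]
opening: 0.0265
gripper_force: 30.8
```

Emit:
apply_moves(steps=[0,0,-0.1,0,0,0,0,0,0,-0.05,0,0,0,0,0,0,0,0,0,0,50,0,0,0,0,0,0,50,0,0,0,0,0,0,50,0,0,0,0,0,0,50,0,0,0,0,0,0,50,0,0,-1,0,0,0,50,0,0,-1,0,0,0,50,0,0,-1,0,0,0,50,0,0,-1,0,0,0,50,0,0,0,0,0,0,50])

```text
t: 18.7
tool_pos: [0.4511, 0.1978, 0.1639]
orientation: [0.917, 2.996, 0.009]
force: [1.4, 1.3, 0.6]
opening: 0.0463
gripper_force: 0.0
```

```bash
python3 - <<'E'
from h import *
s,R=st(); 
im,cal,o=look('wrist',[('nest',0),('disc_mid',.034),('bar_mid',.019)],f='w8')
cv2.imwrite('pics/w8c.png',im[60:300,140:420,::-1].repeat(2,0).repeat(2,1))
E
```

```text
t 18.7 pos [0.4511 0.1978 0.1639] op 0.0463 F [1.4 1.3 0.6] gf 0.0
toolx [-0.829  0.56  -0.006] tooly [0.56  0.829 0.008] z [ 0.009  0.003 -1.   ]
disc_mid 0.69 [271. 195.] [0.4488 0.1996]
bar_mid 0.76 [102. 289.] [ 0.4362 -0.0111]
```

View pics/w8c.png

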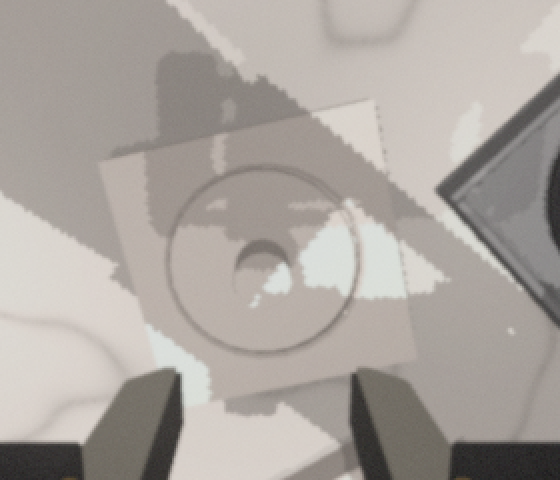

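The disc lies concentric inside the recess (ring at ~(262,258) in the crop). I'll press the knob lightly with closed fingers to confirm its height.

Emit:
apply_moves(steps=[0,0,0.5,0,0,0,0,0,0,0.5,0,0,0,0,0,0,0.5,0,0,0,0,0,0,0.5,0,0,0,0,0,0,0.5,0,0,0,0,0,0,0.5,0,0,0,0,0,0,0.4,0,0,0,0,0,0,0,0,0,0,0,0,0,0.1,0,0,0,0,0,0,0.1,0,0,0,0,0,0,0,0,0,0,0])

```text
t: 19.82
tool_pos: [0.4478, 0.1976, 0.0559]
orientation: [-0.918, -3.003, -0.0]
force: [-37.5, -9.7, 80.6]
opening: 0.0006
gripper_force: 40.2
```

Knob top is at 0.056, so the disc is fully seated; backing off now. Then the tubes.

Emit:
apply_moves(steps=[0,0,-0.9,0,0,0,0,0,0,-0.9,0,0,1,60,0,0,-0.9,0,0,1,60,0,0,-0.9,0,0,1,60,0,0,-0.9,0,0,1,60,0,0,-0.9,0,0,1,60,0,0,-0.9,0,0,1,60,0,0,-0.9,0,0,1,60,0,0,-0.9,0,0,1,60,0,0,0,0,0,1,60,0,0,0,0,0,0.3,60])

```text
t: 20.73
tool_pos: [0.4483, 0.1969, 0.2931]
orientation: [2.225, 2.217, 0.003]
force: [-0.4, -0.6, -1.2]
opening: 0.0557
gripper_force: 0.0
```

Emit:
apply_moves(steps=[-1,0.1,0,0,0,0,60,-1,0.1,0,0,0,0,60,-1,0.1,0,0,0,0,60,-1,0.1,0,0,0,0,60,-1,0.1,0,0,0,0,60,-1,0.1,0,0,0,0,60,-1,0.1,0,0,0,0,60,-1,0.1,0,0,0,0,60,-1,0.1,0,0,0,0,60])

```text
t: 21.48
tool_pos: [0.4747, -0.0746, 0.2904]
orientation: [-2.217, -2.223, 0.002]
force: [0.4, 0.1, 0.6]
opening: 0.0557
gripper_force: 0.0
```

Emit:
apply_moves(steps=[-1,0.1,0,0,0,0,60,-1,0.1,0,0,0,0,60,-1,0.1,0,0,0,0,60,-1,0.1,0,0,0,0,60,-1,0.1,0,0,0,0,60,-1,0.1,0,0,0,0,60,-1,0.1,0,0,0,0,60,-1,0.1,0,0,0,0,60,-1,0.1,0,0,0,0,60,0,0,0,0,0,0,60])

```text
t: 22.32
tool_pos: [0.5018, -0.3475, 0.2887]
orientation: [-2.22, -2.218, 0.003]
force: [0.3, -0.2, 0.9]
opening: 0.056
gripper_force: 0.0
```

```bash
python3 - <<'E'
from h import *
s,R=st(); print(np.round(s['q'],2))
im,cal,o=look('wrist',[('mat',0),('tube1_mid',.044),('mouse',0)],f='w9')
look('top',[('tube1_mid',.044)])
E
```

```text
t 22.32 pos [ 0.5018 -0.3475  0.2887] op 0.056 F [ 0.3 -0.2  0.9] gf 0.0
toolx [0.001 1.    0.001] tooly [ 1.    -0.001 -0.004] z [-0.004  0.001 -1.   ]
[-0.69  0.14  1.35 -0.    1.65 -0.69]
mat 0.65 [278. 173.] [ 0.5076 -0.3505]
tube1_mid 0.75 [244. 145.] [ 0.4648 -0.3073]
mouse 0.75 [398. 167.] [ 0.6775 -0.3416]
```

View pics/w9.png

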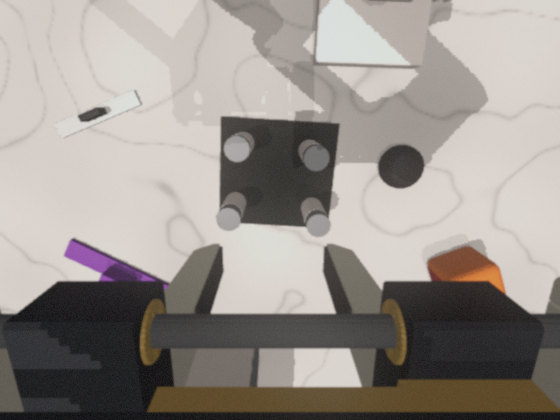

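The wrist view shows the tube caps at (237,148), (315,157), (229,215) and (318,222), with the mouse at (400,166).

```bash
cat >> h.py <<'E'
def tubeplan(x,y):  # tcp for tilted grasp
    return [x,y-.0057,.053]
def rel(c,X0=.637,Y0=-.002,h=.047):
    import math
    a=math.radians(18); g=c-.022; Y=.19+g*math.cos(a)+h*math.sin(a)+.0082; Z=.045-g*math.sin(a)+h*math.cos(a)-.0113
    return [X0+.0245*Y,Y0+Y,Z]
E
python3 - <<'E'
from h import *
s,R=st()
for p in[(237,148),(315,157),(229,215),(318,222)]:
    w=ray('wrist',p,.084); print(np.round(w,4)); 
w=ray('wrist',(237,148),.084); plan([w[0],w[1]-.0057,.15])
print([np.round(rel(c),4) for c in(-.065,-.145,-.225,-.305)])
E
```

```text
t 22.62 pos [ 0.5032 -0.342   0.2919] op 0.0556 F [-0.2 -0.5 -0.3] gf 0.0
toolx [-0.004  1.     0.001] tooly [ 1.     0.004 -0.   ] z [-0.     0.001 -1.   ]
[ 0.4625 -0.3022  0.084 ]
[ 0.5518 -0.312   0.084 ]
[ 0.4507 -0.3823  0.084 ]
[ 0.5586 -0.3908  0.084 ]
plan units xyz [ 1.14 -1.35  4.73] rows 4
[array([0.6402, 0.128 , 0.1053]), array([0.6383, 0.0519, 0.13  ]), array([ 0.6365, -0.0242,  0.1547]), array([ 0.6346, -0.1003,  0.1794])]
```

Emit:
apply_moves(steps=[0.25,-0.34,1,0,0,0,60,0.25,-0.34,1,0,0,0,60,0.25,-0.34,1,0,0,0,60,0.25,-0.34,1,0,0,0,60,0,0,0,0,-1,0,60,0,0,0,0,-1,0,60,0,0,0,0,-1,0,60,0,0,0,0,-1,0,60,0,0,0,0,0,0,60,0,0,0,0,0,0,60])

```text
t: 23.45
tool_pos: [0.4625, -0.3107, 0.1717]
orientation: [1.984, 1.999, -0.42]
force: [-0.1, -0.0, 0.2]
opening: 0.0556
gripper_force: 0.0
```

```bash
python3 - <<'E'
from h import *
s,R=st()
im,cal,o=look('wrist',[('tube1_mid',.044),('mat',0)],f='w10')
for p in[(.4635,-.3073,.044),(.4635,-.3073,.084)]: print(proj('wrist',p,cal))
plan(tubeplan(.4635,-.3073))
E
```

```text
t 23.45 pos [ 0.4625 -0.3107  0.1717] op 0.0556 F [-0.1 -0.   0.2] gf 0.0
toolx [-0.007  0.914 -0.405] tooly [ 1.     0.007 -0.001] z [ 0.002 -0.405 -0.914]
tube1_mid 0.8 [268. 143.] [ 0.4585 -0.3091]
mat 0.88 [308. 160.] [ 0.4997 -0.3531]
[273.76351252 141.0726967 ]
[273.83763314 166.79233201]
plan units xyz [1.64 0.02 3.65] rows 4
```

View pics/w10.png

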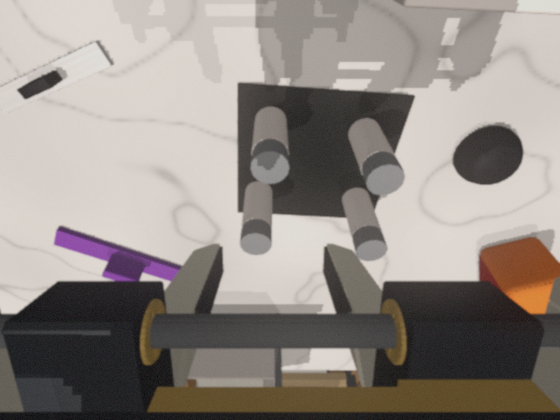

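Cap of tube A is at (269,166), C (256,243), B (385,178), D (369,246). A is about 3 mm less in x than predicted, so I'll correct and descend.

```bash
python3 - <<'E'
from h import *
for p in[(269,166),(385,178),(256,243),(369,246)]: print(np.round(ray('wrist',p,.084),4))
s,R=st()
E
```

```text
[ 0.4602 -0.3105  0.084 ]
[ 0.5513 -0.3215  0.084 ]
[ 0.4476 -0.3953  0.084 ]
[ 0.5538 -0.3992  0.084 ]
t 23.6 pos [ 0.4627 -0.3136  0.173 ] op 0.0559 F [ 0.8 -0.9  0.2] gf 0.0
toolx [-0.002  0.914 -0.405] tooly [1.    0.003 0.001] z [ 0.002 -0.405 -0.914]
```

Emit:
apply_moves(steps=[0.41,-0.08,0.9,0,0,0,60,0.41,0,0.9,0,0,0,60,0.41,0,0.9,0,0,0,60,0.41,0,0.9,0,0,0,60,0,0,0,0,0,0,60,0,0,0,0,0,0,10,0,0,0,0,0,0,10,0,0,0,0,0,0,10,0,0,0,0,0,0,10,0,0,0,0,0,0,10,0,0,0,0,0,0,10], grip_force=25)

```text
t: 24.52
tool_pos: [0.4613, -0.3131, 0.0558]
orientation: [1.985, 1.99, -0.421]
force: [-0.4, 0.6, 7.3]
opening: 0.0297
gripper_force: 25.0
```

Emit:
apply_moves(steps=[-0.39,0,-0.88,0,0,0,10,-0.39,0,-0.88,0,0,0,10,-0.39,0,-0.88,0,0,0,10,-0.39,0,-0.88,0,0,0,10,-0.39,0,-0.88,0,0,0,10,-0.39,0,-0.88,0,0,0,10,-0.39,0,-0.88,0,0,0,10])

```text
t: 25.1
tool_pos: [0.4597, -0.3116, 0.2576]
orientation: [1.987, 1.993, -0.421]
force: [0.4, -0.2, -0.9]
opening: 0.0298
gripper_force: 25.0
```

Emit:
apply_moves(steps=[0,0,0,0,1,0,10,0,0,0,0,1,0,10,0,0,0,0,1,0,10,0,0,0,0,1,0,10,0,0,0,0,1,0,10,0,0,0,0,1,0,10,0,0,0,0,1,0,10,0,0,0,0,1,0,10,0,0,0,0,1,0,10,0,0,0,0,1,0,10])

```text
t: 25.93
tool_pos: [0.46, -0.3127, 0.257]
orientation: [-1.856, -1.864, -0.609]
force: [0.4, -0.1, -2.0]
opening: 0.0298
gripper_force: 25.0
```

```bash
python3 - <<'E'
from h import *
s,R=st(); print(np.round(s['q'],2)); plan([.640,.128,.19])
E
```

```text
t 25.93 pos [ 0.46   -0.3127  0.257 ] op 0.0298 F [ 0.4 -0.1 -2. ] gf 25.0
toolx [-0.004  0.807  0.59 ] tooly [1.    0.003 0.002] z [ 0.     0.59  -0.807]
[-0.93  0.43  1.19  0.4   2.02 -0.86]
plan units xyz [10.52  6.04 10.47] rows 13
```

Emit:
apply_moves(steps=[0.75,0.43,0.75,0,0,0,10,0.75,0.43,0.75,0,0,0,10,0.75,0.43,0.75,0,0,0,10,0.75,0.43,0.75,0,0,0,10,0.75,0.43,0.75,0,0,0,10,0.75,0.43,0.75,0,0,0,10,0.75,0.43,0.75,0,0,0,10,0.75,0.43,0.75,0,0,0,10,0.75,0.43,0.75,0,0,0,10,0.75,0.43,0.75,0,0,0,10,0.75,0.43,0.75,0,0,0,10,0.75,0.43,0.75,0,0,0,10])

```text
t: 26.93
tool_pos: [0.614, 0.0674, 0.1962]
orientation: [-1.858, -1.865, -0.604]
force: [0.2, 0.5, 0.6]
opening: 0.0295
gripper_force: 25.0
```

Emit:
apply_moves(steps=[0.75,0.43,0.75,0,0,0,10,0.75,0.43,0.75,0,0,0,10,0,0,0,0,0,0,10,0,0,0,0,0,0,10,0,0,0,0,0,0,10])

```text
t: 27.35
tool_pos: [0.639, 0.1286, 0.1861]
orientation: [-1.858, -1.865, -0.603]
force: [-0.5, 0.2, -1.3]
opening: 0.0291
gripper_force: 25.0
```

```bash
python3 - <<'E'
from h import *
s,R=st(); 
im,cal,o=look('wrist',[('trough',.045),('tube1_mid',.17)],f='w11')
cv2.imwrite('pics/t11.png',snap('top')[:,:,::-1])
plan([.640,.128,.1053])
for Y,z in[(.19,.045),(.1,.0742),(0,.1067)]: print('fold',proj('wrist',[.637+.0245*Y,-.002+Y,z],cal))
for dx in(-.028,.028): print('edge@stop',proj('wrist',[.637+.0245*.19+dx,-.002+.19+.0087,.045+.0266],cal))
E
```

```text
t 27.35 pos [0.639  0.1286 0.1861] op 0.0291 F [-0.5  0.2 -1.3] gf 25.0
toolx [-0.003  0.809  0.587] tooly [1.    0.004 0.   ] z [-0.002  0.587 -0.809]
trough 0.5 [ 90. 220.] [0.4495 0.1959]
tube1_mid 0.81 [273. 234.] [0.6392 0.1479]
plan units xyz [-1.57  0.02  2.2 ] rows 3
fold [275.33698312 228.02457462]
fold [272.85784523 320.19803118]
fold [268.52559763 481.26968273]
edge@stop [246.44276339 211.52281694]
edge@stop [304.68048317 211.74918933]
```

View pics/w11.png

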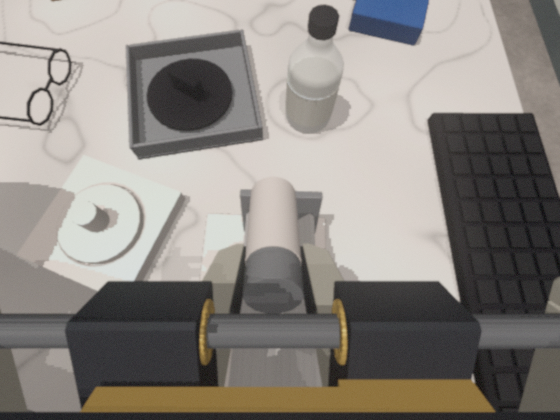

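The tube is held over the trough. The stop plate spans columns 241-321, so its centre is about 281 against the tube's 272, a shift of ~4 mm in +x. Lower and release.

Emit:
apply_moves(steps=[-0.52,0.1,0.73,0,0,0,10,-0.52,0,0.73,0,0,0,10,-0.52,0,0.73,0,0,0,10,0,0,0,0,0,0,10,0,0,0,0,0,0,10,0,0,0,0,0,0,10])

```text
t: 28.05
tool_pos: [0.643, 0.1288, 0.107]
orientation: [-1.859, -1.864, -0.606]
force: [0.3, 0.7, 0.2]
opening: 0.0294
gripper_force: 25.0
```

Emit:
apply_moves(steps=[0,0,0,0,0,0,50,0,0,0,0,0,0,50,0,0,0,0,0,0,50,0,0,0,0,0,0,50,0,0,0,0,0,0,50,0.4,0,-0.5,0,0,0,50,0.4,0,-0.9,0,0,0,50,0.4,0,-0.9,0,0,0,50,0.4,0,-0.9,0,0,0,50])

```text
t: 28.8
tool_pos: [0.6417, 0.1119, 0.2121]
orientation: [-1.858, -1.863, -0.603]
force: [0.3, 0.4, -0.6]
opening: 0.0466
gripper_force: 0.0
```

```bash
python3 - <<'E'
from h import *
s,R=st(); 
im,cal,o=look('wrist',[('tube1_mid',.077)],f='w12')
plan([.548,-.2,.29])
E
```

```text
t 28.8 pos [0.6417 0.1119 0.2121] op 0.0466 F [ 0.3  0.4 -0.6] gf 0.0
toolx [-0.002  0.809  0.588] tooly [ 1.     0.003 -0.001] z [-0.003  0.588 -0.809]
plan units xyz [-6.95 -3.24 -8.04] rows 9
```

View pics/w12.png

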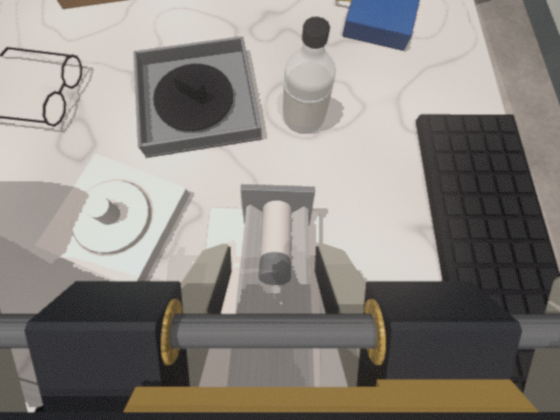

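Tube A lies in the fold against the stop. I'll view no more pictures and go on by measurement. Next is tube B.

Emit:
apply_moves(steps=[-0.82,-0.23,-0.78,0,0,0,60,-0.82,-0.23,-0.78,0,0,0,60,-0.82,-0.23,-0.78,0,0,0,60,-0.82,-0.23,-0.78,0,0,0,60,-0.82,-0.23,-0.78,0,0,0,60,-0.82,-0.23,-0.78,0,0,0,60,-0.82,-0.23,-0.78,0,0,0,60,-0.82,-0.23,-0.78,0,0,0,60,-0.82,-0.23,-0.78,0,0,0,60,-0.82,-0.23,-0.78,0,0,0,60,-0.82,-0.23,-0.78,0,0,0,60,-0.82,-0.23,-0.78,0,0,0,60])

```text
t: 29.9
tool_pos: [0.56, -0.2937, 0.2645]
orientation: [-1.858, -1.863, -0.604]
force: [0.3, 0.4, -0.1]
opening: 0.0557
gripper_force: 0.0
```

Emit:
apply_moves(steps=[-0.82,-0.23,-0.78,0,0,0,60,0,0,0,0,-1,0,60,0,0,0,0,-1,0,60,0,0,0,0,-1,0,60,0,0,0,0,-1,0,60,0,0,0,0,-1,0,60,0,0,0,0,-1,0,60,0,0,0,0,-1,0,60,0,0,0,0,-1,0,60,0,0,0,0,-1,0,60,0,0,0,0,-1,0,60])

```text
t: 30.82
tool_pos: [0.5544, -0.3258, 0.2704]
orientation: [1.982, 1.99, -0.424]
force: [-0.9, -0.8, -1.0]
opening: 0.0554
gripper_force: 0.0
```

Emit:
apply_moves(steps=[0.3,0,0.7,0,0,0,60,0.3,0,0.7,0,0,0,60,0.3,0,0.7,0,0,0,60,0,0,0,0,0,0,60,0,0,0,0,0,0,60])

```text
t: 31.23
tool_pos: [0.5526, -0.3263, 0.1989]
orientation: [1.989, 1.997, -0.425]
force: [0.6, -0.2, 1.1]
opening: 0.0554
gripper_force: 0.0
```

```bash
cat >> h.py <<'E'
def tubes(cal,k=6):
    for n in('tube1_mid',):
        for r in eyes.search_frame('wrist',n)[:k]: print('rect',np.round(r['rect']),round(r['conf'],2))
E
python3 - <<'E'
from h import *
s,R=st()
im,cal,o=look('wrist',[('tube1_mid',.044),('mat',0)],conf=.1,f='w13'); tubes(cal)
for p in[(.551,-.318),(.448,-.39),(.5555,-.396)]: print(proj('wrist',(*p,.084),cal),proj('wrist',(*p,.044),cal))
plan(tubeplan(.551,-.318))
print(np.round(cv2.cvtColor(im,cv2.COLOR_RGB2GRAY)[proj('wrist',(.551,-.318,.084),cal).astype(int)[1]][200:360:5]))
E
```

```text
t 31.23 pos [ 0.5526 -0.3263  0.1989] op 0.0554 F [ 0.6 -0.2  1.1] gf 0.0
toolx [-0.004  0.914 -0.405] tooly [ 1.     0.003 -0.004] z [-0.002 -0.405 -0.914]
mat 0.65 [230. 134.] [ 0.5059 -0.3532]
rect [254.  90.  40.  69.] 0.16
[271.00184265 143.26966523] [271.35326148 121.48521712]
[163.42783337 209.79417574] [173.335922   185.03493134]
[275.66721062 215.04650881] [275.55550427 190.09455219]
plan units xyz [ 2.16 -0.14  4.52] rows 4
[ 59  52  54  54  57  55  53  51  56  54  52 152 149 149 141 112 107 141
  66  66  71 210 213 215 214 214 212 212 212 210 193 204]
```

Tube B matches its prediction. Descend, grip, lift and tilt.

Emit:
apply_moves(steps=[0.43,-0.04,0.9,0,0,0,60,0.43,-0.04,0.9,0,0,0,60,0.43,0,0.9,0,0,0,60,0.43,0,0.9,0,0,0,60,0.43,0,0.9,0,0,0,60,0,0,0,0,0,0,10,0,0,0,0,0,0,10,0,0,0,0,0,0,10,0,0,0,0,0,0,10,0,0,0,0,0,0,10,0,0,0,0,0,0,10,0,0,0,0,0,0,10])

```text
t: 32.43
tool_pos: [0.5535, -0.3241, 0.0547]
orientation: [1.985, 1.989, -0.42]
force: [-0.6, 0.6, 7.4]
opening: 0.0296
gripper_force: 25.0
```

Emit:
apply_moves(steps=[-0.39,0,-0.88,0,0,0,10,-0.39,0,-0.88,0,0,0,10,-0.39,0,-0.88,0,0,0,10,-0.39,0,-0.88,0,0,0,10,-0.39,0,-0.88,0,0,0,10,-0.39,0,-0.88,0,0,0,10,-0.39,0,-0.88,0,0,0,10])

```text
t: 33.02
tool_pos: [0.5514, -0.3225, 0.2562]
orientation: [1.987, 1.992, -0.421]
force: [0.4, -0.3, -1.0]
opening: 0.0299
gripper_force: 25.0
```

Emit:
apply_moves(steps=[0,0,0,0,1,0,10,0,0,0,0,1,0,10,0,0,0,0,1,0,10,0,0,0,0,1,0,10,0,0,0,0,1,0,10,0,0,0,0,1,0,10,0,0,0,0,1,0,10,0,0,0,0,1,0,10,0,0,0,0,1,0,10,0,0,0,0,1,0,10])

```text
t: 33.85
tool_pos: [0.5515, -0.3237, 0.2556]
orientation: [-1.857, -1.865, -0.609]
force: [0.8, 0.4, -1.0]
opening: 0.0296
gripper_force: 25.0
```

```bash
python3 - <<'E'
from h import *
s,R=st(); plan([.641,.0519,.23]); look('top',[('disc_mid',.034),('bar_mid',.019)])
E
```

```text
t 33.85 pos [ 0.5515 -0.3237  0.2556] op 0.0296 F [ 0.8  0.4 -1. ] gf 25.0
toolx [-0.004  0.808  0.589] tooly [1.    0.003 0.003] z [ 0.001  0.589 -0.808]
plan units xyz [9.6  3.02 8.07] rows 10
disc_mid 0.89 [200. 235.] [0.4434 0.2007]
disc_mid 0.67 [214. 165.] [0.6597 0.1621]
bar_mid 0.87 [270. 233.] [ 0.4488 -0.0101]
```

Emit:
apply_moves(steps=[0.92,0.27,0.67,0,0,0,10,0.92,0.27,0.67,0,0,0,10,0.92,0.27,0.67,0,0,0,10,0.92,0.27,0.67,0,0,0,10,0.92,0.27,0.67,0,0,0,10,0.92,0.27,0.67,0,0,0,10,0.92,0.27,0.67,0,0,0,10,0.92,0.27,0.67,0,0,0,10,0.92,0.27,0.67,0,0,0,10,0.92,0.27,0.67,0,0,0,10,0.92,0.27,0.67,0,0,0,10])

```text
t: 34.92
tool_pos: [0.6397, 0.056, 0.256]
orientation: [-1.86, -1.873, -0.606]
force: [0.2, 0.2, -0.5]
opening: 0.0297
gripper_force: 25.0
```

Emit:
apply_moves(steps=[-0.6,0,0.8,0,0,0,10,-0.6,0,0.8,0,0,0,10,0,0,0,0,0,0,10,0,0,0,0,0,0,10])

```text
t: 35.25
tool_pos: [0.6383, 0.0536, 0.1936]
orientation: [-1.858, -1.867, -0.602]
force: [-0.2, 0.5, 0.4]
opening: 0.0294
gripper_force: 25.0
```

```bash
python3 - <<'E'
from h import *
s,R=st(); plan([.641,.0519,.130])
im,cal,o=look('wrist',[('tube1_mid',.077),('trough',.045)],conf=.1,f='w14'); tubes(cal)
print(proj('wrist',[.641,.152-.002,.077],cal))
E
```

```text
t 35.25 pos [0.6383 0.0536 0.1936] op 0.0294 F [-0.2  0.5  0.4] gf 25.0
toolx [-0.004  0.81   0.586] tooly [1.    0.005 0.   ] z [-0.003  0.586 -0.81 ]
plan units xyz [-1.29  0.09  1.68] rows 2
tube1_mid 0.93 [279. 178.] [0.6444 0.1579]
rect [266. 140.  26.  46.] 0.97
[275.64101155 185.33298354]
```

Emit:
apply_moves(steps=[-0.64,0.1,0.84,0,0,0,10,-0.64,0,0.84,0,0,0,10,0,0,0,0,0,0,10,0,0,0,0,0,0,10])

```text
t: 35.78
tool_pos: [0.6416, 0.0508, 0.1292]
orientation: [-1.858, -1.861, -0.602]
force: [-0.1, 0.3, -0.4]
opening: 0.0293
gripper_force: 25.0
```

Emit:
apply_moves(steps=[0,0,0,0,0,0,50,0,0,0,0,0,0,50,0,0,0,0,0,0,50,0,0,0,0,0,0,50,0,0,0,0,0,0,50,0.4,0,-0.5,0,0,0,50,0.4,0,-0.9,0,0,0,50,0.4,0,-0.9,0,0,0,50,0.4,0,-0.9,0,0,0,50,0.4,0,-0.6,0,0,0,50])

```text
t: 36.62
tool_pos: [0.643, 0.0314, 0.2603]
orientation: [-1.86, -1.866, -0.606]
force: [-0.2, 0.1, 0.4]
opening: 0.0461
gripper_force: 0.0
```

```bash
python3 - <<'E'
from h import *
s,R=st(); 
im,cal,o=look('wrist',[('tube1_mid',.089)],conf=.1,f='w15'); tubes(cal)
for Y,z in((.152,.077),(.0759,.1022)): print(proj('wrist',[.64+.0245*Y,Y-.002,z],cal))
plan([.448,-.3957,.29])
E
```

```text
t 36.62 pos [0.643  0.0314 0.2603] op 0.0461 F [-0.2  0.1  0.4] gf 0.0
toolx [-0.003  0.81   0.587] tooly [1.    0.002 0.003] z [ 0.001  0.587 -0.81 ]
tube1_mid 0.63 [278. 184.] [0.6492 0.1536]
rect [261. 151.  26.  56.] 0.8
[273.02287522 190.62381511]
[271.18946757 247.75150192]
plan units xyz [-10.93  -6.56  -9.18] rows 13
```

```bash
python3 - <<'E'
from h import *
im=cv2.imread('pics/w15.png',0)
for c in(262,272,282): print(c,im[140:300:5,c].tolist())
for r in(180,240,260): print(r,im[r,225:325:5].tolist())
E
```

```text
262 [177, 120, 112, 111, 113, 149, 160, 166, 168, 171, 177, 137, 117, 121, 191, 195, 196, 198, 200, 201, 204, 205, 205, 128, 120, 126, 129, 98, 100, 126, 123, 122]
272 [183, 125, 108, 202, 212, 212, 213, 213, 213, 212, 198, 136, 138, 204, 211, 212, 212, 212, 212, 211, 212, 211, 208, 120, 122, 121, 116, 95, 95, 173, 162, 122]
282 [188, 123, 106, 129, 188, 186, 187, 185, 185, 183, 183, 116, 114, 113, 179, 177, 176, 176, 175, 174, 171, 160, 158, 134, 98, 86, 83, 81, 115, 150, 170, 125]
180 [220, 222, 220, 220, 221, 175, 166, 160, 198, 213, 211, 195, 150, 183, 186, 168, 173, 186, 211, 215]
240 [221, 219, 218, 208, 168, 166, 164, 192, 211, 212, 207, 186, 143, 185, 185, 170, 174, 162, 170, 214]
260 [69, 100, 218, 176, 155, 155, 148, 115, 123, 126, 118, 105, 128, 175, 179, 158, 151, 141, 106, 64]
```

Profile shows stop, tube A, tube B, touching with no gap. Next tube C.

Emit:
apply_moves(steps=[-0.78,-0.47,-0.65,0,0,0,60,-0.78,-0.47,-0.65,0,0,0,60,-0.78,-0.47,-0.65,0,0,0,60,-0.78,-0.47,-0.65,0,0,0,60,-0.78,-0.47,-0.65,0,0,0,60,-0.78,-0.47,-0.65,0,0,0,60,-0.78,-0.47,-0.65,0,0,0,60,-0.78,-0.47,-0.65,0,0,0,60,-0.78,-0.47,-0.65,0,0,0,60,-0.78,-0.47,-0.65,0,0,0,60,-0.78,-0.47,-0.65,0,0,0,60,-0.78,-0.47,-0.65,0,0,0,60])

```text
t: 37.77
tool_pos: [0.4731, -0.3336, 0.2799]
orientation: [-1.857, -1.862, -0.604]
force: [0.4, -0.1, 0.8]
opening: 0.0556
gripper_force: 0.0
```

Emit:
apply_moves(steps=[-0.78,-0.47,-0.65,0,0,0,60,-0.78,-0.47,-0.65,0,0,0,60,0,0,0,0,-1,0,60,0,0,0,0,-1,0,60,0,0,0,0,-1,0,60,0,0,0,0,-1,0,60,0,0,0,0,-1,0,60,0,0,0,0,-1,0,60,0,0,0,0,-1,0,60,0,0,0,0,-1,0,60,0,0,0,0,-1,0,60,0,0,0,0,-1,0,60])

```text
t: 38.77
tool_pos: [0.4464, -0.3933, 0.2851]
orientation: [1.983, 1.991, -0.426]
force: [-0.1, -0.4, -0.5]
opening: 0.0555
gripper_force: 0.0
```

Emit:
apply_moves(steps=[0.3,0,0.7,0,0,0,60,0.3,0,0.7,0,0,0,60,0.3,0,0.7,0,0,0,60,0.3,0,0.7,0,0,0,60,0,0,0,0,0,0,60,0,0,0,0,0,0,60])

```text
t: 39.27
tool_pos: [0.4448, -0.3938, 0.1913]
orientation: [1.989, 1.998, -0.424]
force: [-0.5, 0.9, 0.6]
opening: 0.0555
gripper_force: 0.0
```

```bash
cat >> h.py <<'E'
def check(x,y,f):
    s,R=st(); im,cal,o=look('wrist',[('tube1_mid',.044)],conf=.1,f=f); tubes(cal)
    a,b,c=[proj('wrist',(x,y,z),cal) for z in(.084,.044,.004)]; print('pred cap',a,'mid',b,'base',c)
    plan(tubeplan(x,y)); g=cv2.cvtColor(im,cv2.COLOR_RGB2GRAY); k=int(round(a[0])); print('row',g[int(a[1]),k-45:k+46:5].tolist()); print('col',g[int(a[1])-60:int(a[1])+45:5,k].tolist())
E
python3 -c "
from h import *
check(.448,-.39,'w16')"
```

```text
t 39.27 pos [ 0.4448 -0.3938  0.1913] op 0.0555 F [-0.5  0.9  0.6] gf 0.0
toolx [-0.005  0.915 -0.404] tooly [ 1.     0.003 -0.004] z [-0.003 -0.404 -0.915]
pred cap [276.94534984 153.04986057] mid [276.71127893 130.08892604] base [276.52147514 111.47032684]
plan units xyz [1.94 0.02 4.35] rows 4
row [210, 213, 213, 215, 214, 210, 157, 153, 152, 125, 152, 151, 153, 219, 220, 221, 219, 220, 219]
col [58, 75, 130, 129, 129, 131, 131, 107, 86, 89, 116, 115, 125, 151, 152, 150, 217, 216, 218, 217, 217]
```

Emit:
apply_moves(steps=[0.39,0.02,0.87,0,0,0,60,0.39,0,0.87,0,0,0,60,0.39,0,0.87,0,0,0,60,0.39,0,0.87,0,0,0,60,0.39,0,0.87,0,0,0,60,0,0,0,0,0,0,10,0,0,0,0,0,0,10,0,0,0,0,0,0,10,0,0,0,0,0,0,10,0,0,0,0,0,0,10,0,0,0,0,0,0,10,0,0,0,0,0,0,10])

```text
t: 40.42
tool_pos: [0.4488, -0.3961, 0.0543]
orientation: [1.984, 1.989, -0.421]
force: [-0.3, 1.0, 7.3]
opening: 0.0297
gripper_force: 25.0
```

Emit:
apply_moves(steps=[-0.39,0,-0.88,0,0,0,10,-0.39,0,-0.88,0,0,0,10,-0.39,0,-0.88,0,0,0,10,-0.39,0,-0.88,0,0,0,10,-0.39,0,-0.88,0,0,0,10,-0.39,0,-0.88,0,0,0,10,-0.39,0,-0.88,0,0,0,10,-0.39,0,-0.88,0,0,0,10])

```text
t: 41.08
tool_pos: [0.4469, -0.394, 0.2847]
orientation: [1.986, 1.992, -0.421]
force: [0.4, 0.3, -0.6]
opening: 0.0295
gripper_force: 25.0
```

Emit:
apply_moves(steps=[0,0,0,0,1,0,10,0,0,0,0,1,0,10,0,0,0,0,1,0,10,0,0,0,0,1,0,10,0,0,0,0,1,0,10,0,0,0,0,1,0,10,0,0,0,0,1,0,10,0,0,0,0,1,0,10,0,0,0,0,1,0,10,0,0,0,0,1,0,10])

```text
t: 41.92
tool_pos: [0.4468, -0.3951, 0.2839]
orientation: [-1.857, -1.864, -0.608]
force: [-0.3, -0.2, -1.0]
opening: 0.0297
gripper_force: 25.0
```

```bash
python3 - <<'E'
from h import *
s,R=st(); plan([.6395,-.0242,.28]); look('top',[('disc_mid',.034),('bar_mid',.019)])
E
```

```text
t 41.92 pos [ 0.4468 -0.3951  0.2839] op 0.0297 F [-0.3 -0.2 -1. ] gf 25.0
toolx [-0.004  0.808  0.589] tooly [1.    0.003 0.002] z [ 0.     0.589 -0.808]
plan units xyz [9.89 6.46 7.39] rows 11
disc_mid 0.67 [202. 234.] [0.447  0.1945]
bar_mid 0.82 [268. 237.] [ 0.4385 -0.0028]
bar_mid 0.49 [356. 293.] [ 0.2688 -0.2633]
```

Emit:
apply_moves(steps=[0.82,0.54,0.62,0,0,0,10,0.82,0.54,0.62,0,0,0,10,0.82,0.54,0.62,0,0,0,10,0.82,0.54,0.62,0,0,0,10,0.82,0.54,0.62,0,0,0,10,0.82,0.54,0.62,0,0,0,10,0.82,0.54,0.62,0,0,0,10,0.82,0.54,0.62,0,0,0,10,0.82,0.54,0.62,0,0,0,10,0.82,0.54,0.62,0,0,0,10,0.82,0.54,0.62,0,0,0,10,0.82,0.54,0.62,0,0,0,10])

```text
t: 43.07
tool_pos: [0.6411, -0.0211, 0.2785]
orientation: [-1.861, -1.873, -0.606]
force: [0.6, -0.0, -0.1]
opening: 0.0294
gripper_force: 25.0
```

Emit:
apply_moves(steps=[-0.6,0,0.8,0,0,0,10,-0.6,0,0.8,0,0,0,10,0,0,0,0,0,0,10,0,0,0,0,0,0,10])

```text
t: 43.4
tool_pos: [0.6394, -0.0233, 0.2159]
orientation: [-1.858, -1.866, -0.603]
force: [1.4, 0.6, 0.2]
opening: 0.0293
gripper_force: 25.0
```

```bash
python3 - <<'E'
from h import *
s,R=st(); plan([.6395,-.0242,.1545])
E
```

```text
t 43.4 pos [ 0.6394 -0.0233  0.2159] op 0.0293 F [1.4 0.6 0.2] gf 25.0
toolx [-0.004  0.81   0.586] tooly [1.    0.004 0.001] z [-0.002  0.586 -0.81 ]
plan units xyz [-1.23  0.    1.64] rows 2
```

Emit:
apply_moves(steps=[-0.61,0,0.82,0,0,0,10,-0.61,0,0.82,0,0,0,10,0,0,0,0,0,0,10,0,0,0,0,0,0,10])

```text
t: 43.73
tool_pos: [0.64, -0.0253, 0.1552]
orientation: [-1.859, -1.864, -0.604]
force: [-0.2, -0.1, -0.3]
opening: 0.0299
gripper_force: 25.0
```

Emit:
apply_moves(steps=[0,0,0,0,0,0,50,0,0,0,0,0,0,50,0,0,0,0,0,0,50,0,0,0,0,0,0,50,0,0,0,0,0,0,50,0.4,0,-0.5,0,0,0,50,0.4,0,-0.9,0,0,0,50,0.4,0,-0.9,0,0,0,50,0.4,0,-0.9,0,0,0,50,0.4,0,-0.6,0,0,0,50])

```text
t: 44.57
tool_pos: [0.6406, -0.0447, 0.2841]
orientation: [-1.86, -1.866, -0.605]
force: [0.6, -0.1, 0.4]
opening: 0.0462
gripper_force: 0.0
```

```bash
cat >> h.py <<'E'
def fold(n,f):
    s,R=st(); cal=eyes.calibration('wrist'); im=cv2.cvtColor(snap('wrist',f),cv2.COLOR_RGB2GRAY)
    import math
    a=math.radians(18); row=[]
    for d in range(0,80*n+50,8):
        Y=.19-d/1000*math.cos(a)+.036*math.sin(a); Z=.045+d/1000*math.sin(a)+.036*math.cos(a)
        u,v=proj('wrist',[.64+.0245*Y,Y-.002,Z],cal); row.append((d,int(im[int(v),int(u)-2:int(u)+3].mean())) if 0<v<418 else (d,-1))
    print(row)
E
python3 - <<'E'
from h import *
fold(3,'w17'); plan([.5555,-.4017,.29])
E
```

```text
t 44.57 pos [ 0.6406 -0.0447  0.2841] op 0.0462 F [ 0.6 -0.1  0.4] gf 0.0
toolx [-0.003  0.81   0.587] tooly [1.    0.002 0.002] z [ 0.     0.587 -0.81 ]
[(0, 165), (8, 213), (16, 213), (24, 213), (32, 213), (40, 213), (48, 212), (56, 214), (64, 153), (72, 138), (80, 162), (88, 213), (96, 213), (104, 213), (112, 213), (120, 213), (128, 213), (136, 213), (144, 137), (152, 138), (160, 160), (168, 214), (176, 213), (184, 212), (192, 212), (200, 213), (208, 213), (216, 212), (224, 127), (232, 122), (240, 131), (248, 95), (256, 151), (264, 124), (272, 121), (280, 118), (288, 95)]
plan units xyz [-9.6  -2.91 -7.01] rows 10
```

Three tubes line up at an 80 mm pitch. Tube D next.

Emit:
apply_moves(steps=[-0.87,-0.26,-0.64,0,0,0,60,-0.87,-0.26,-0.64,0,0,0,60,-0.87,-0.26,-0.64,0,0,0,60,-0.87,-0.26,-0.64,0,0,0,60,-0.87,-0.26,-0.64,0,0,0,60,-0.87,-0.26,-0.64,0,0,0,60,-0.87,-0.26,-0.64,0,0,0,60,-0.87,-0.26,-0.64,0,0,0,60,-0.87,-0.26,-0.64,0,0,0,60,-0.87,-0.26,-0.64,0,0,0,60,-0.87,-0.26,-0.64,0,0,0,60])

```text
t: 45.53
tool_pos: [0.5548, -0.4017, 0.2832]
orientation: [-1.859, -1.864, -0.604]
force: [0.7, -0.2, -0.5]
opening: 0.0558
gripper_force: 0.0
```

Emit:
apply_moves(steps=[0,0,0,0,-1,0,60,0,0,0,0,-1,0,60,0,0,0,0,-1,0,60,0,0,0,0,-1,0,60,0,0,0,0,-1,0,60,0,0,0,0,-1,0,60,0,0,0,0,-1,0,60,0,0,0,0,-1,0,60,0,0,0,0,-1,0,60,0,0,0,0,-1,0,60])

```text
t: 46.37
tool_pos: [0.5561, -0.4002, 0.285]
orientation: [1.982, 1.989, -0.424]
force: [-0.6, -0.4, -1.4]
opening: 0.0559
gripper_force: 0.0
```

Emit:
apply_moves(steps=[0.3,0,0.7,0,0,0,60,0.3,0,0.7,0,0,0,60,0.3,0,0.7,0,0,0,60,0.3,0,0.7,0,0,0,60,0,0,0,0,0,0,60,0,0,0,0,0,0,60])

```text
t: 46.87
tool_pos: [0.5545, -0.4009, 0.1901]
orientation: [1.989, 1.996, -0.424]
force: [0.3, 0.6, 0.8]
opening: 0.0564
gripper_force: 0.0
```

```bash
python3 -c "
from h import *
check(.5555,-.396,'w18')"
```

```text
t 46.87 pos [ 0.5545 -0.4009  0.1901] op 0.0564 F [0.3 0.6 0.8] gf 0.0
toolx [-0.004  0.914 -0.405] tooly [ 1.     0.003 -0.003] z [-0.002 -0.405 -0.914]
tube1_mid 0.16 [275. 130.] [ 0.5565 -0.3969]
pred cap [274.16893721 152.43857243] mid [274.16922108 129.36875795] base [274.16945102 110.68140842]
plan units xyz [ 1.94 -0.05  4.3 ] rows 4
row [219, 220, 221, 220, 217, 212, 154, 154, 149, 119, 129, 154, 154, 200, 214, 214, 214, 214, 214]
col [50, 52, 126, 127, 128, 128, 129, 132, 82, 86, 112, 115, 119, 153, 152, 150, 196, 217, 218, 216, 217]
```

Emit:
apply_moves(steps=[0.39,0,0.87,0,0,0,60,0.39,0,0.87,0,0,0,60,0.39,0,0.87,0,0,0,60,0.39,0,0.87,0,0,0,60,0.39,0,0.86,0,0,0,60,0,0,0,0,0,0,10,0,0,0,0,0,0,10,0,0,0,0,0,0,10,0,0,0,0,0,0,10,0,0,0,0,0,0,10,0,0,0,0,0,0,10,0,0,0,0,0,0,10])

```text
t: 48.02
tool_pos: [0.5575, -0.4024, 0.0528]
orientation: [1.984, 1.989, -0.421]
force: [-0.2, 0.8, 8.3]
opening: 0.0295
gripper_force: 25.0
```

Emit:
apply_moves(steps=[-0.39,0,-0.88,0,0,0,10,-0.39,0,-0.88,0,0,0,10,-0.39,0,-0.88,0,0,0,10,-0.39,0,-0.88,0,0,0,10,-0.39,0,-0.88,0,0,0,10,-0.39,0,-0.88,0,0,0,10,-0.39,0,-0.88,0,0,0,10,-0.39,0,-0.88,0,0,0,10])

```text
t: 48.68
tool_pos: [0.5555, -0.4006, 0.2829]
orientation: [1.987, 1.992, -0.421]
force: [-0.0, -0.3, -0.9]
opening: 0.0295
gripper_force: 25.0
```

Emit:
apply_moves(steps=[0,0,0,0,1,0,10,0,0,0,0,1,0,10,0,0,0,0,1,0,10,0,0,0,0,1,0,10,0,0,0,0,1,0,10,0,0,0,0,1,0,10,0,0,0,0,1,0,10,0,0,0,0,1,0,10,0,0,0,0,1,0,10,0,0,0,0,1,0,10])

```text
t: 49.52
tool_pos: [0.5552, -0.4016, 0.2823]
orientation: [-1.857, -1.865, -0.608]
force: [0.8, -0.7, 0.3]
opening: 0.0296
gripper_force: 25.0
```

```bash
python3 - <<'E'
from h import *
s,R=st(); plan([.6375,-.1003,.30])
E
```

```text
t 49.52 pos [ 0.5552 -0.4016  0.2823] op 0.0296 F [ 0.8 -0.7  0.3] gf 25.0
toolx [-0.004  0.808  0.589] tooly [1.    0.003 0.003] z [ 0.     0.589 -0.808]
plan units xyz [8.45 2.78 5.44] rows 9
```

Emit:
apply_moves(steps=[0.84,0.27,0.54,0,0,0,10,0.84,0.27,0.54,0,0,0,10,0.84,0.27,0.54,0,0,0,10,0.84,0.27,0.54,0,0,0,10,0.84,0.27,0.54,0,0,0,10,0.84,0.27,0.54,0,0,0,10,0.84,0.27,0.54,0,0,0,10,0.84,0.27,0.54,0,0,0,10,0.84,0.28,0.54,0,0,0,10,0.84,0.28,0.54,0,0,0,10,0,0,0,0,0,0,10])

```text
t: 50.43
tool_pos: [0.6374, -0.0959, 0.2995]
orientation: [-1.853, -1.87, -0.606]
force: [-0.1, -0.0, -0.1]
opening: 0.0296
gripper_force: 25.0
```

Emit:
apply_moves(steps=[-0.6,0,0.8,0,0,0,10,-0.6,0,0.8,0,0,0,10,0,0,0,0,0,0,10,0,0,0,0,0,0,10])

```text
t: 50.77
tool_pos: [0.6352, -0.102, 0.2362]
orientation: [-1.857, -1.861, -0.602]
force: [-0.5, 0.4, 0.2]
opening: 0.0294
gripper_force: 25.0
```

```bash
python3 - <<'E'
from h import *
s,R=st(); plan([.6375,-.1003,.1794])
E
```

```text
t 50.77 pos [ 0.6352 -0.102   0.2362] op 0.0294 F [-0.5  0.4  0.2] gf 25.0
toolx [-0.     0.808  0.589] tooly [ 1.     0.003 -0.003] z [-0.004  0.589 -0.808]
plan units xyz [-1.07  0.08  1.56] rows 2
```

Emit:
apply_moves(steps=[-0.54,0.08,0.78,0,0,0,10,-0.54,0,0.78,0,0,0,10,0,0,0,0,0,0,10,0,0,0,0,0,0,10])

```text
t: 51.1
tool_pos: [0.6383, -0.1011, 0.1811]
orientation: [-1.858, -1.862, -0.604]
force: [0.7, 0.3, 0.0]
opening: 0.0295
gripper_force: 25.0
```

Emit:
apply_moves(steps=[0,0,0,0,0,0,50,0,0,0,0,0,0,50,0,0,0,0,0,0,50,0,0,0,0,0,0,50,0,0,0,0,0,0,50,0.4,0,-0.5,0,0,0,50,0.4,0,-0.9,0,0,0,50,0.4,0,-0.9,0,0,0,50,0.4,0,-0.9,0,0,0,50,0.4,0,-0.6,0,0,0,50])

```text
t: 51.93
tool_pos: [0.6388, -0.1205, 0.3109]
orientation: [-1.86, -1.866, -0.605]
force: [0.5, -0.2, 1.0]
opening: 0.0464
gripper_force: 0.0
```

```bash
python3 - <<'E'
from h import *
fold(4,'w19'); look('top',[('disc_mid',.034),('bar_mid',.019),('lid_mid',.026)]); plan([.436,-.009,.33]); print(np.round(robot.read_state()['q'],2))
E
```

```text
t 51.93 pos [ 0.6388 -0.1205  0.3109] op 0.0464 F [ 0.5 -0.2  1. ] gf 0.0
toolx [-0.003  0.81   0.587] tooly [1.    0.002 0.002] z [ 0.     0.587 -0.81 ]
[(0, 153), (8, 211), (16, 212), (24, 212), (32, 212), (40, 212), (48, 212), (56, 212), (64, 144), (72, 137), (80, 177), (88, 212), (96, 212), (104, 212), (112, 212), (120, 212), (128, 212), (136, 212), (144, 150), (152, 138), (160, 163), (168, 212), (176, 212), (184, 212), (192, 213), (200, 212), (208, 212), (216, 211), (224, 135), (232, 136), (240, 159), (248, 211), (256, 211), (264, 211), (272, 211), (280, 211), (288, 210), (296, 210), (304, 123), (312, 120), (320, 129), (328, 93), (336, 127), (344, 124), (352, 118), (360, 118), (368, 96)]
disc_mid 0.91 [202. 233.] [0.4497 0.1946]
bar_mid 0.92 [435. 291.] [ 0.2718 -0.4996]
bar_mid 0.82 [269. 237.] [ 0.4388 -0.0061]
bar_mid 0.54 [355. 294.] [ 0.2656 -0.2602]
lid_mid 0.72 [143. 207.] [0.5321 0.3784]
plan units xyz [ 3.44 -6.74  1.56] rows 6
[-0.56  0.47  1.05  0.56  1.93 -0.45]
```

All four tubes are in line and touching (profile repeats every 80 mm to 320 mm). Now the bar.

Emit:
apply_moves(steps=[0.49,-0.96,0.22,0,0,0,70,0.49,-0.96,0.22,0,0,0,70,0.49,-0.96,0.22,0,0,0,70,0.49,-0.96,0.22,0,0,0,70,0.49,-0.96,0.22,0,0,0,70,0.49,-0.96,0.22,0,0,0,70,0.49,-0.96,0.22,0,0,0,70])

```text
t: 52.77
tool_pos: [0.4347, -0.0083, 0.329]
orientation: [-1.857, -1.861, -0.602]
force: [-0.6, -0.5, 0.5]
opening: 0.065
gripper_force: 0.0
```

Emit:
apply_moves(steps=[0,0,0,0,-1,0,75,0,0,0,0,-1,0,75,0,0,0,0,-1,0,75,0,0,0,0,-1,0,75,0,0,0,0,-1,0,75,0,0,0,0,-1,0,75,0,0,0,0,0,1,75,0,0,0,0,0,1,75,0,0,0,0,0,0.4,75,0,0,0,0,0,0,75,0,0,0,0,0,0,75])

```text
t: 53.68
tool_pos: [0.4362, -0.0095, 0.3294]
orientation: [-2.476, -1.931, 0.003]
force: [-0.2, -1.2, -0.4]
opening: 0.0697
gripper_force: 0.0
```

```bash
cat >> h.py <<'E'
def bar(f):
    s,R=st(); im,cal,o=look('wrist',[('bar_mid',.019)],f=f); p=np.array(o['bar_mid'][0])
    hsv=cv2.cvtColor(im,cv2.COLOR_RGB2GRAY); c=proj('wrist',(*p,.038),cal)
    y0,x0=int(c[1]),int(c[0]); m=(hsv<75).astype(np.uint8); 
    n,l,stt,ce=cv2.connectedComponentsWithStats(m); d=np.hypot(*(ce[1:]-c).T)+1e3*(stt[1:,4]<60)+1e3*(stt[1:,4]>6000); i=1+np.argmin(d)
    pts=np.argwhere(l==i)[:,::-1].astype(np.float32); r=cv2.minAreaRect(pts); b=cv2.boxPoints(r); print('block px',r)
    P=np.array([ray('wrist',q,.038,cal)[:2] for q in b]); e=P-np.roll(P,1,0); k=np.argmax(np.linalg.norm(e,axis=1)); print('block c',P.mean(0),'ang',np.degrees(np.arctan2(e[k][1],e[k][0])),'sides',np.linalg.norm(e,axis=1))
    return p
E
python3 - <<'E'
from h import *
p=bar('w20'); plan([*p,.02])
E
```

```text
t 53.68 pos [ 0.4362 -0.0095  0.3294] op 0.0697 F [-0.2 -1.2 -0.4] gf 0.0
toolx [ 0.244  0.97  -0.   ] tooly [ 0.97  -0.244 -0.002] z [-0.002  0.    -1.   ]
bar_mid 0.9 [273. 171.] [ 0.4342 -0.0134]
block px ((175.5, 228.5), (43.0, 43.0), 90.0)
block c [ 0.27257071 -0.05984369] ang 70.03725228516318 sides [0.06879287 0.06320515 0.06855236 0.06575127]
plan units xyz [-0.13 -0.03 10.33] rows 8
```

Emit:
apply_moves(steps=[-0.1,0,0.9,0,0,0,75,0,0,0.9,0,0,0,75,0,0,0.9,0,0,0,75,0,0,0.9,0,0,0,75,0,0,0.9,0,0,0,75,0,0,0.9,0,0,0,75,0,0,0,0,0,0,75,0,0,0,0,0,0,75])

```text
t: 54.45
tool_pos: [0.4346, -0.0126, 0.1677]
orientation: [-2.477, -1.928, 0.004]
force: [-0.1, -0.4, 0.9]
opening: 0.0696
gripper_force: 0.0
```

```bash
python3 - <<'E'
from h import *
s,R=st(); im,cal,o=look('wrist',[('bar_mid',.019)],f='w21'); print([ (np.round(r['rect']),r['conf']) for r in eyes.search_frame('wrist','bar_mid')[:2]])
p=o['bar_mid'][0]; c=proj('wrist',(*p,.038),cal).astype(int); g=cv2.cvtColor(im,cv2.COLOR_RGB2GRAY)
print(c, g[c[1],c[0]-60:c[0]+61:5].tolist()); print(g[c[1]-50:c[1]+51:5,c[0]].tolist())
for t in(70,90,110):
    m=(g[c[1]-60:c[1]+60,c[0]-80:c[0]+80]<t).astype(np.uint8); n,l,q,ce=cv2.connectedComponentsWithStats(m); i=l[60,80]
    if i:
        r=cv2.minAreaRect(np.argwhere(l==i)[:,::-1].astype(np.float32)); print(t,q[i],r)
E
```

```text
t 54.45 pos [ 0.4346 -0.0126  0.1677] op 0.0696 F [-0.1 -0.4  0.9] gf 0.0
toolx [ 0.246  0.969 -0.   ] tooly [ 0.969 -0.246 -0.004] z [-0.004  0.001 -1.   ]
bar_mid 0.69 [271. 192.] [ 0.4327 -0.0097]
[(array([184., 172., 176.,  34.]), 0.8), (array([226., 381.,   5.,   6.]), 0.56)]
[270 197] [221, 220, 220, 222, 220, 219, 220, 219, 169, 86, 84, 84, 86, 84, 84, 84, 85, 99, 220, 219, 220, 221, 221, 220, 218]
[141, 140, 139, 139, 142, 132, 144, 102, 60, 75, 86, 152, 214, 214, 214, 215, 214, 216, 216, 215, 216]
90 [ 61  46  45  18 763] ((83.0, 54.5), (17.0, 44.0), 90.0)
110 [ 61  45  46  20 867] ((83.5, 54.5), (45.0, 19.0), 0.0)
```

The block is axis-aligned in the wrist image (45×18 px at column 273), so the yaw matches. Grip it across its length.

Emit:
apply_moves(steps=[0.05,0,0.9,0,0,0,75,0,0,0.9,0,0,0,75,0,0,0.9,0,0,0,75,0,0,0.9,0,0,0,75,0,0,0.9,0,0,0,75,0,0,0.55,0,0,0,75,0,0,0,0,0,0,75,0,0,0,0,0,0,20,0,0,0,0,0,0,20,0,0,0,0,0,0,20,0,0,0,0,0,0,20,0,0,0,0,0,0,20], grip_force=40)

```text
t: 55.6
tool_pos: [0.4371, -0.0111, 0.0188]
orientation: [2.479, 1.929, 0.002]
force: [-5.1, 0.7, 9.1]
opening: 0.0442
gripper_force: 40.0
```

Emit:
apply_moves(steps=[0,0,0,0,0,0,20,0,0,0,0,0,0,20,0,0,-0.5,0,0,0,20,0,0,-0.9,0,0,0,20,0,0,-0.9,0,0,0,20,0,0,0,0,0,0,20])

```text
t: 56.1
tool_pos: [0.4401, -0.0116, 0.0921]
orientation: [2.475, 1.925, 0.01]
force: [1.3, -0.4, -1.0]
opening: 0.0438
gripper_force: 40.0
```

Emit:
apply_moves(steps=[0,0,0,0,0,-1,20,0,0,0,0,0,-1,20,0,0,0,0,0,-1,20,0,0,0,0,0,-1,20,0,0,0,0,0,-1,20,0,0,0,0,0,-1,20,0,0,0,0,0,-1,20,0,0,0,0,0,-1,20,0,0,0,0,0,-1,20,0,0,0,0,0,-1,20,0,0,0,0,0,-1,20,0,0,0,0,0,-1,20])

```text
t: 57.1
tool_pos: [0.436, -0.0111, 0.0856]
orientation: [-0.864, -3.02, 0.0]
force: [1.0, -0.8, -3.0]
opening: 0.0436
gripper_force: 40.0
```

Emit:
apply_moves(steps=[0,0,0,0,0,-1,20,0,0,0,0,0,-1,20,0,0,0,0,0,-1,20,0,0,0,0,0,-1,20,0,0,0,0,0,-1,20,0,0,0,0,0,-0.2,20,0,0,0,0,0,0,20,0,0,0,0,0,0,20])

```text
t: 57.77
tool_pos: [0.4362, -0.0111, 0.086]
orientation: [-0.033, -3.141, -0.0]
force: [-0.3, 0.0, -1.8]
opening: 0.0438
gripper_force: 40.0
```

```bash
python3 - <<'E'
from h import *
s,R=st(); print('beta',np.degrees(np.arctan2(R[1,0],R[0,0])))
g=cv2.GaussianBlur(cv2.imread('pics/top0.png',0),(3,3),0).astype(float)
cal=eyes.calibration('top')
# dark minimum line / bright->dark transition near front edge
P=[];
for c in range(205,333,2):
    col=g[188:204,c]; d=np.diff(col); i=np.argmin(d); P.append((c,188+i+.5,d[i]))
P=np.array(P); k=np.abs(P[:,1]-np.median(P[:,1]))<3; f=np.polyfit(P[k,0],P[k,1],1); r=P[:,1]-np.polyval(f,P[:,0]); k=np.abs(r)<1; f=np.polyfit(P[k,0],P[k,1],1); print(k.sum(),f)
a,b=[ray('top',(c,np.polyval(f,c)),.03,cal) for c in(205,333)]; print(a,b,'yaw of y-axis',np.degrees(np.arctan2(-(a-b)[0],(a-b)[1])))
print([ray('top',(c,np.polyval(f,c)),0.03,cal)[0] for c in (269,)])
E
```

```text
t 57.77 pos [ 0.4362 -0.0111  0.086 ] op 0.0438 F [-0.3  0.  -1.8] gf 40.0
toolx [-1.     0.021  0.   ] tooly [0.021 1.    0.   ] z [-0.  0. -1.]
beta 178.78237273742218
64 [2.29624542e-02 1.90252312e+02]
[0.56741418 0.18840961 0.03      ] [ 0.55476192 -0.20255402  0.03      ] yaw of y-axis -1.8535426722210742
[np.float64(0.5610814094405289)]
```

Emit:
apply_moves(steps=[-0.8,0,0,0,0,0.08,20,-0.8,0,0,0,0,0,20,-0.8,0,0,0,0,0,20,-0.6,0,0,0,0,0,20,0,0,0.8,0,0,0,20,0,0,0.8,0,0,0,20,0,0,0.4,0,0,0,20,0,0,0,0,0,0,20,0,0,0,0,0,0,20])

```text
t: 58.52
tool_pos: [0.5253, -0.0132, 0.0257]
orientation: [-0.043, -3.139, -0.0]
force: [0.7, 0.1, -2.4]
opening: 0.0439
gripper_force: 40.0
```

```bash
python3 - <<'E'
from h import *
s,R=st(); print('beta',np.degrees(np.arctan2(R[1,0],R[0,0])))
E
```

```text
t 58.52 pos [ 0.5253 -0.0132  0.0257] op 0.0439 F [ 0.7  0.1 -2.4] gf 40.0
toolx [-1.     0.028  0.002] tooly [0.028 1.    0.   ] z [-0.002  0.    -1.   ]
beta 178.42203620855855
```

Emit:
apply_moves(steps=[0,0,0.17,0,0,0,20,-0.25,0,0,0,0,0,20,-0.2,0,0,0,0,0,20,-0.1,0,0,0,0,0,20,0,0,0,0,0,0,20])

```text
t: 58.93
tool_pos: [0.5439, -0.0139, 0.022]
orientation: [0.042, 3.141, -0.0]
force: [0.1, -0.3, -2.6]
opening: 0.0438
gripper_force: 40.0
```

Emit:
apply_moves(steps=[-0.05,0,0,0,0,0,20,-0.03,0,0,0,0,0,20,0,0,0,0,0,0,20])

```text
t: 59.18
tool_pos: [0.5445, -0.0138, 0.021]
orientation: [-0.042, -3.14, -0.0]
force: [-3.6, 0.8, 0.4]
opening: 0.0437
gripper_force: 40.0
```

Emit:
apply_moves(steps=[-0.04,0,0.05,0,0,0,20,-0.04,0,0.02,0,0,0,20,0,0,0,0,0,0,20,0,0,0,0,0,0,20])

```text
t: 59.52
tool_pos: [0.5452, -0.0138, 0.019]
orientation: [-0.043, -3.136, -0.001]
force: [-13.3, -0.3, 10.8]
opening: 0.0436
gripper_force: 40.0
```

```bash
python3 - <<'E'
from h import *
s,R=st(); print('beta',np.degrees(np.arctan2(R[1,0],R[0,0])),s['wrist_torque'])
E
```

```text
t 59.52 pos [ 0.5452 -0.0138  0.019 ] op 0.0436 F [-13.3  -0.3  10.8] gf 40.0
toolx [-1.     0.027  0.005] tooly [0.027 1.    0.   ] z [-0.005  0.    -1.   ]
beta 178.43473927453502 [ 0.14464026  2.53992805 -0.78338066]
```

Emit:
apply_moves(steps=[0,0,0,0,0,0.06,20,0,0,0,0,0,0,20,0,0,0,0,0,0,20])

```text
t: 59.77
tool_pos: [0.5452, -0.0138, 0.0189]
orientation: [-0.052, -3.136, -0.0]
force: [-13.8, 0.5, 10.2]
opening: 0.0441
gripper_force: 40.0
```

```bash
python3 - <<'E'
from h import *
s,R=st(); print('beta',np.degrees(np.arctan2(R[1,0],R[0,0])),s['wrist_torque'])
E
```

```text
t 59.77 pos [ 0.5452 -0.0138  0.0189] op 0.0441 F [-13.8   0.5  10.2] gf 40.0
toolx [-0.999  0.033  0.005] tooly [0.033 0.999 0.   ] z [-0.005  0.    -1.   ]
beta 178.11147682934845 [ 0.13179885  2.47923559 -0.30621282]
```

Emit:
apply_moves(steps=[0,0,0,0,0,0.04,20,0,0,0,0,0,0,20,0,0,0,0,0,0,20])

```text
t: 60.02
tool_pos: [0.5453, -0.0138, 0.019]
orientation: [-0.057, -3.136, -0.0]
force: [-13.6, 0.1, 10.1]
opening: 0.0434
gripper_force: 40.0
```

```bash
python3 - <<'E'
from h import *
s,R=st(); print('beta',np.degrees(np.arctan2(R[1,0],R[0,0])),s['wrist_torque'])
E
```

```text
t 60.02 pos [ 0.5453 -0.0138  0.019 ] op 0.0434 F [-13.6   0.1  10.1] gf 40.0
toolx [-0.999  0.037  0.005] tooly [ 0.037  0.999 -0.   ] z [-0.005  0.    -1.   ]
beta 177.90366115375252 [ 0.11272913  2.42266721 -0.0447482 ]
```

Emit:
apply_moves(steps=[0,0,0,0,0,0,50,0,0,0,0,0,0,60,0,0,0,0,0,0,70,0,0,0,0,0,0,70,0,0,0,0,0,0,70,0,0,-0.4,0,0,0,70,0,0,-0.9,0,0,0,70,0,0,-0.9,0,0,0,70,0,0,-0.9,0,0,0,70,0,0,-0.9,0,0,0,70,0.8,0,-0.5,0,0,0,70,0,0,0,0,0,0,70])

```text
t: 61.02
tool_pos: [0.5244, -0.0131, 0.1596]
orientation: [0.058, 3.135, -0.001]
force: [-1.0, 0.6, 0.3]
opening: 0.0652
gripper_force: 0.0
```

```bash
python3 - <<'E'
from h import *
s,R=st(); im,cal,o=look('wrist',[('bar_mid',.019),('cradle',0)],f='w22')
g=cv2.cvtColor(im,cv2.COLOR_RGB2GRAY).astype(int)
# scan across bar/foot boundary at stations along y
for y in(-.095,-.08,-.05,.03,.06,.07):
    row=[]
    for x in np.arange(.522,.566,.002):
        u,v=proj('wrist',[x-.0329*(y+.0138)*-1,y,.008],cal).round().astype(int); row.append(int(g[v,u]) if 0<=v<420 and 0<=u<560 else -1)
    print(y,row)
E
```

```text
t 61.02 pos [ 0.5244 -0.0131  0.1596] op 0.0652 F [-1.   0.6  0.3] gf 0.0
toolx [-0.999  0.037 -0.006] tooly [ 0.037  0.999 -0.001] z [ 0.006 -0.001 -1.   ]
cradle 0.79 [282. 290.] [ 0.6408 -0.0067]
-0.095 [195, 200, 188, 152, 213, 210, 210, 211, 212, 208, 207, 209, 208, 210, 207, 207, 207, 196, 175, 138, 137, 137]
-0.08 [211, 211, 202, 154, 211, 211, 209, 211, 208, 206, 205, 209, 208, 208, 207, 206, 207, 203, 174, 138, 137, 137]
-0.05 [210, 211, 201, 161, 209, 207, 209, 209, 208, 206, 202, 208, 207, 206, 204, 208, 206, 202, 171, 136, 136, 134]
0.03 [171, 192, 190, 144, 186, 197, 196, 200, 207, 208, 205, 211, 211, 211, 209, 207, 209, 195, 186, 141, 135, 136]
0.06 [137, 142, 162, 153, 198, 210, 208, 208, 207, 209, 205, 210, 211, 211, 208, 206, 208, 197, 188, 143, 117, 111]
0.07 [137, 138, 140, 138, 200, 209, 208, 210, 207, 206, 206, 208, 210, 208, 208, 205, 208, 204, 187, 143, 118, 117]
```

Yaw torque fell to zero, and the bar's edges run parallel to the foot with no dark gap. One last check of everything before handing in.

Emit:
apply_moves(steps=[0.5,-0.9,-0.6,0,0,0,70,0.5,-0.9,-0.6,0,0,0,70,0.5,-0.9,-0.6,0,0,0,70,0.5,-0.9,-0.6,0,0,0,70,0.5,-0.9,-0.6,0,0,0,70,0,0,0,0,0,0,70])

```text
t: 61.67
tool_pos: [0.4431, -0.1496, 0.247]
orientation: [0.063, 3.139, -0.005]
force: [0.4, -1.0, 0.9]
opening: 0.0652
gripper_force: 0.0
```

```bash
python3 - <<'E'
from h import *
st()
for c in('top','scene','wrist'):
    print(c); look(c,[('disc_mid',.034),('bar_mid',.019),('lid_mid',.026),('nest',0),('mug',0),('gel',0),('mouse',0),('glasses',0)],conf=.4,f='end_'+c)
E
```

```text
t 61.67 pos [ 0.4431 -0.1496  0.247 ] op 0.0652 F [ 0.4 -1.   0.9] gf 0.0
toolx [-0.999  0.04  -0.002] tooly [ 0.04   0.999 -0.003] z [ 0.002 -0.003 -1.   ]
top
disc_mid 0.73 [199. 232.] [0.4519 0.2024]
bar_mid 0.92 [438. 290.] [ 0.2764 -0.5085]
bar_mid 0.88 [270. 201.] [ 0.5477 -0.0088]
bar_mid 0.48 [358. 292.] [ 0.2708 -0.2714]
lid_mid 0.63 [142. 207.] [0.5337 0.3818]
nest 0.9 [205. 232.] [0.4587 0.1917]
mug 0.71 [207. 170.] [0.655  0.1888]
mug 0.55 [288. 126.] [ 0.7976 -0.0699]
gel 0.91 [157. 157.] [0.6973 0.3468]
gel 0.71 [200. 232.] [0.4576 0.2067]
mouse 0.57 [375. 160.] [ 0.6818 -0.3412]
glasses 0.71 [286. 126.] [ 0.7956 -0.0609]
glasses 0.44 [141. 267.] [0.3512 0.3834]
scene
disc_mid 0.93 [321. 177.] [0.4489 0.203 ]
bar_mid 0.93 [105. 249.] [ 0.2729 -0.5056]
bar_mid 0.65 [177. 218.] [ 0.2881 -0.2771]
bar_mid 0.57 [339. 198.] [0.5643 0.1663]
bar_mid 0.45 [293. 220.] [ 0.5463 -0.0253]
lid_mid 0.92 [371. 168.] [0.5256 0.3809]
lid_mid 0.63 [338. 196.] [0.5591 0.1653]
nest 0.87 [321. 184.] [0.4449 0.209 ]
mug 0.92 [345. 274.] [ 0.7987 -0.076 ]
gel 0.64 [403. 193.] [0.6773 0.3606]
glasses 0.59 [373. 166.] [0.4929 0.4376]
wrist
bar_mid 0.79 [154.  20.] [ 0.2657 -0.2659]
bar_mid 0.77 [376. 253.] [ 0.5476 -0.0134]
lid_mid 0.67 [375. 254.] [ 0.5449 -0.0162]
```

Everything is in place and the bystanders haven't moved, so I'm handing in.

```bash
python3 -c "
from plant import robot
print(robot.close_job())"
```

```text
the job is handed in; nothing more can be done
None
```

I finished all four steps in the order asked and handed the job in at about 62 s (no verdict came back): lid flat in the tray, disc seated in the nest, four tubes in line and touching from the stop, bar flush along the foot's front. Two slips: I viewed about 16 pictures against the limit of 14, and checking the disc's height pressed its knob with about 81 N at the fingertips.

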